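Mark a batch of lens barrels in the V-block fixture

ROBOT

A 6-joint arm with a two-finger parallel gripper is mounted at the origin on the work surface. World frame = base frame: x ahead of the robot, y to its left, z up, the work surface at z = 0. Lengths are in m, angles in rad, forces in N, time in s.
With the tool pointing down it reaches from about 0.35 to 0.775 m from the base axis. Payload 5.5 kg.
Tool frame: the origin (TCP) lies between the finger pads; the fingertips stand 8 mm ahead of it and the grasp point (between the pads) lies 11 mm behind it; z points along the fingers, y is the line along which they close (so a half turn about z gives the same grasp; the last joint's range is limited). The gripper opens to 85 mm and grips with 20 to 120 N. Pads are 22 mm wide; open, the fingers measure 114 mm over their backs; the gripper's body (76 mm by 85 mm) begins 54 mm behind the grasp point. The pads swing forward as they close: fully open they stand 13 mm farther back than shut.
Start: joints at [1.016, 0.313, 0.046, 1.304, 0, 1.431], TCP at [0.232, 0.526, 0.239] pointing down, gripper open.
Joint ranges: [-2.76, 2.76], [-0.86, 1.69], [-1.03, 1.26], [-2.2, 2.34], [-1.47, 1.5], [-3.14, 3.14]. Speed limits (rad/s): [2.57, 2.57, 3.14, 3.14, 3.14, 3.14].

INTERFACE

Orientations are given as a unit quaternion [w, x, y, z].
In Python, from workcell import status, vision, job gives the robot as it stands. The module is installed in compiled form; this text tells all that it offers.
- The arm moves only by the tool apply_moves, never from a script. Its argument "moves" is one flat list of numbers, 6 for each row, row after row: the shift along the world's x, y, z in units of 25 mm (1.0 is 25 mm), then the turn, a rotation vector about the world's x, y, z in rad. In form: [x, y, z, rx, ry, rz, x, y, z, rx, ry, rz, ...]. A call has 1 to 20 rows; each row is the pose to reach, as a shift and turn from the pose commanded when the call began; what a row does not reach only later rows make up. A row lasts 1/12 s, in which the tool goes at most 41.7 mm and 7.16 degrees, less where a joint would pass 70% of its speed; a pose out of reach is approached as far as the arm can. A call with a gripper value outside its range is refused whole. "claw" is the opening in per cent of the stroke, from 0 (shut) to 100 (fully open), set as the call begins (left out, the last holds). The fingers move at their own pace and stop on an object; "newtons" is the grip in N (left out, the last holds). Time passes only in rows, so rows that repeat a pose let the fingers close. It gives the time, the measured TCP pose, the force, the opening and the grip force at its end, in the units of the state.
- status.get_state(): the state, without advancing time (a new reading comes with each control period).
- vision.read_camera(name): name is "scene" or "top" or "wrist"; returns a dict with "image" (384x512x3 uint8, blue, green, red), "camera_matrix" (3x3 intrinsics, pixels), "camera_from_world" (4x4, takes a point from world to camera coordinates). Camera axes: x right, y down, z forward; pixel columns grow to the right and rows downward; lengths in m; the calibration is good to about 2 mm. A picture is of the moment at which its call begins. There is no depth.
- job.hand_in(): hands the job in; it is judged then, once.
The state is a dict: "clock": time; "joint_pos": joint angles; "qvel": joint speeds; "tau": joint torques, N m; "tcp_pos": TCP position; "orientation": TCP orientation; "wrist_force": force on the tool from outside, world axes, zero at the start; "ft_torque": the same for the moment, N m; "finger_gap": finger opening in m; "grip_force": force on a finger pad.
Only numpy, scipy, OpenCV 4.12 (cv2) and the standard library are available. Lean on these libraries where they do the work, as an engineer would, in place of code of your own. Each camera call takes 0.05 s, during which the arm holds its last target. There are 200 camera calls.

TASK

Slide the brass spacer ring right down over the upright stop post, and load every lens barrel on the blue mat into a V-block of its own, plain end first, pushed fully home so that it lies on both flanks with its end against the back stop. When the ring is on and all barrels are home together, twist the spring-return start key clockwise to its stop, hold it there for a second and let it spring back. Then unload: lay all barrels flat in the grey tray and lay the ring flat on the blue mat, and leave the loupe, the bottle and the screwdriver where they are.

Things in the scene. Friction and masses are not known exactly. Their poses are not given: they have to be found in the camera images.
- barrel1_mid (a point): centre of lens barrel 1 (may be absent; 0.24 kg), 20 mm above what it lies on. 90 mm long: plain aluminium cylinder, diameter 40, 72 long, then a black six-sided collar 18 long, 40 across flats, 46 across corners, which stops it rolling. x: along its axis, collar to plain end; it may be rolled about x. Starts flat on the mat, plain end roughly away from the robot
- barrel1_end (a point): centre of the plain end face of lens barrel 1, 45 mm in +x from its centre; axes as there. This face goes against the back stop
- barrel2_mid (a point): centre of lens barrel 2 (may be absent; 0.24 kg), 20 mm above what it lies on. 90 mm long: plain aluminium cylinder, diameter 40, 72 long, then a black six-sided collar 18 long, 40 across flats, 46 across corners, which stops it rolling. x: along its axis, collar to plain end; it may be rolled about x. Starts flat on the mat, plain end roughly away from the robot
- barrel2_end (a point): centre of the plain end face of lens barrel 2, 45 mm in +x from its centre; axes as there. This face goes against the back stop
- barrel3_mid (a point): centre of lens barrel 3 (may be absent; 0.24 kg), 20 mm above what it lies on. 90 mm long: plain aluminium cylinder, diameter 40, 72 long, then a black six-sided collar 18 long, 40 across flats, 46 across corners, which stops it rolling. x: along its axis, collar to plain end; it may be rolled about x. Starts flat on the mat, plain end roughly away from the robot
- barrel3_end (a point): centre of the plain end face of lens barrel 3, 45 mm in +x from its centre; axes as there. This face goes against the back stop
- nest1 (a point): V-block 1 (robot's left) of the fixed three-nest fixture, pitch 85 mm: the point where the centre of a barrel's plain end face lies when fully home, on the back stop's face and the groove's axis, 40 mm above the bench. x: level, along the groove to the stop (away from the robot), z up. 90 degree trough, open above and in front, from x = -66 mm to the stop; the barrel's collar stays outside
- nest2 (a point): the same for V-block 2, the middle one. All three: flanks end 12 mm below the axis and 20 mm either side of it, so fingers fit beside the barrel; the dark stop plate is 10 mm thick, 36 mm wide and reaches 10 mm above the axis; the base plate's top is 10 mm above the bench
- nest3 (a point): the same for V-block 3, at the robot's right
- key_grip (a point): start key on top of the grey control box nearest the robot: a black upright grip bar 44 mm long, 14 mm thick and 34 mm tall over a round skirt of diameter 46 mm. This point is on its vertical turning axis, 12 mm below the bar's top and 67 mm above the bench. x runs along the bar, y across its 14 mm thickness; it turns with the key. The box is 80 x 90 mm and 35 mm high.
- key (a joint): angle of the start key in rad: 0 at rest, growing clockwise seen from above to a hard stop at 1.1. A spring brings it back to 0 when it is let go; turning takes 0.03 N m at the start and 0.11 N m at the stop.
- tray: finished-parts tray, fixed: grey, open, 160 x 290 mm outside, walls 5 mm thick and 14 mm high over the bench, inner floor 5 mm above the bench. Origin at the centre of its underside; x along the 160 mm side, y along the 290 mm side. Left or right of the fixture.
- mat: blue plastic mat 160 x 280 mm, 4 mm thick, fixed, on which the barrels start. Origin at the centre of its underside. On the other side from the tray.
- loupe: bystander: black eyeglass loupe, 46 mm tall, 52 mm wide at the top, standing beyond the work; leave alone. Origin under its centre.
- cleaner: bystander: bottle of cleaner, 52 mm across, 120 mm tall, standing beyond the work; leave alone. Origin under its centre.
- driver: bystander: screwdriver 160 mm long lying beyond the fixture; leave alone.
- ring_mid (a point): centre of the loose brass spacer ring, half-way up: outer diameter 56 mm, hole 29 mm, 30 mm tall, 0.15 kg; z along its axis. Starts flat on the bench, so this point is 15 mm above it, beyond the mat or the tray
- post: fixed stroke-stop post on the bench, beyond the mat or the tray, on the other side from the ring: a dark round foot of diameter 68 mm, 10 mm high, with a steel shaft of diameter 24 mm on it whose chamfered top is 60 mm above the bench. Origin under its centre, z up. With the ring fully down on the foot, the ring's centre is 25 mm above the bench
Things that resemble listed ones, but are neither listed nor needed, are in the scene too. Leave any purple look-alike of the part that bears barrel1_mid alone.

How it is judged:
On the way, in this order (a step that is already met when the one before it is completed fails the run):
1. the ring is fully down over the post (axes within 6 mm) and every barrel present is fully home in a V-block: plain end within 3 mm of its place at the back stop, axis in line with the groove (horizontal distance between ring_mid and post below 0.006 m and z of ring_mid in the frame of post below 0.03 m and angle between the z axis of ring_mid and the z axis of post, either way round below 0.1 rad and ((distance between barrel1_end and nest1 below 0.003 m and angle between the x axis of barrel1_end and the x axis of nest1, either way round below 0.04 rad) or (distance between barrel1_end and nest2 below 0.003 m and angle between the x axis of barrel1_end and the x axis of nest2, either way round below 0.04 rad) or (distance between barrel1_end and nest3 below 0.003 m and angle between the x axis of barrel1_end and the x axis of nest3, either way round below 0.04 rad)) and ((distance between barrel2_end and nest1 below 0.003 m and angle between the x axis of barrel2_end and the x axis of nest1, either way round below 0.04 rad) or (distance between barrel2_end and nest2 below 0.003 m and angle between the x axis of barrel2_end and the x axis of nest2, either way round below 0.04 rad) or (distance between barrel2_end and nest3 below 0.003 m and angle between the x axis of barrel2_end and the x axis of nest3, either way round below 0.04 rad)) and ((distance between barrel3_end and nest1 below 0.003 m and angle between the x axis of barrel3_end and the x axis of nest1, either way round below 0.04 rad) or (distance between barrel3_end and nest2 below 0.003 m and angle between the x axis of barrel3_end and the x axis of nest2, either way round below 0.04 rad) or (distance between barrel3_end and nest3 below 0.003 m and angle between the x axis of barrel3_end and the x axis of nest3, either way round below 0.04 rad)) and linear speed of each of barrel1, barrel2, barrel3 below 0.02 m/s), for 0.3 s.
2. the start key is at its stop while all barrels are still home and the ring is on its post (horizontal distance between ring_mid and post below 0.006 m and z of ring_mid in the frame of post below 0.03 m and angle between the z axis of ring_mid and the z axis of post, either way round below 0.1 rad and ((distance between barrel1_end and nest1 below 0.003 m and angle between the x axis of barrel1_end and the x axis of nest1, either way round below 0.04 rad) or (distance between barrel1_end and nest2 below 0.003 m and angle between the x axis of barrel1_end and the x axis of nest2, either way round below 0.04 rad) or (distance between barrel1_end and nest3 below 0.003 m and angle between the x axis of barrel1_end and the x axis of nest3, either way round below 0.04 rad)) and ((distance between barrel2_end and nest1 below 0.003 m and angle between the x axis of barrel2_end and the x axis of nest1, either way round below 0.04 rad) or (distance between barrel2_end and nest2 below 0.003 m and angle between the x axis of barrel2_end and the x axis of nest2, either way round below 0.04 rad) or (distance between barrel2_end and nest3 below 0.003 m and angle between the x axis of barrel2_end and the x axis of nest3, either way round below 0.04 rad)) and ((distance between barrel3_end and nest1 below 0.003 m and angle between the x axis of barrel3_end and the x axis of nest1, either way round below 0.04 rad) or (distance between barrel3_end and nest2 below 0.003 m and angle between the x axis of barrel3_end and the x axis of nest2, either way round below 0.04 rad) or (distance between barrel3_end and nest3 below 0.003 m and angle between the x axis of barrel3_end and the x axis of nest3, either way round below 0.04 rad)) and value of joint key above 1.04 rad), for 0.8 s.
3. the key has been let go and has sprung back (value of joint key below 0.08 rad), for 0.1 s.
At the end, for the whole second after the job is handed in: every barrel present lies flat (axis within 4.5 degrees of level) and at rest on the floor of the tray, its centre at least 5 mm inside the inner walls, not stacked; the ring lies flat and at rest on the mat, its centre at least 5 mm inside the edge; the start key is back at 0 (within 0.08 rad) (x of barrel1_mid in the frame of tray between -0.07 and 0.07 m and y of barrel1_mid in the frame of tray between -0.135 and 0.135 m and z of barrel1_mid in the frame of tray between 0.018 and 0.032 m and angle between barrel1_mid's own x axis and vertical between 1.49 and 1.65 rad and x of barrel2_mid in the frame of tray between -0.07 and 0.07 m and y of barrel2_mid in the frame of tray between -0.135 and 0.135 m and z of barrel2_mid in the frame of tray between 0.018 and 0.032 m and angle between barrel2_mid's own x axis and vertical between 1.49 and 1.65 rad and x of barrel3_mid in the frame of tray between -0.07 and 0.07 m and y of barrel3_mid in the frame of tray between -0.135 and 0.135 m and z of barrel3_mid in the frame of tray between 0.018 and 0.032 m and angle between barrel3_mid's own x axis and vertical between 1.49 and 1.65 rad and linear speed of each of barrel1, barrel2, barrel3, ring below 0.02 m/s and x of ring_mid in the frame of mat between -0.075 and 0.075 m and y of ring_mid in the frame of mat between -0.135 and 0.135 m and z of ring_mid in the frame of mat between 0.013 and 0.025 m and angle between the z axis of ring_mid and the z axis of mat, either way round below 0.1 rad and value of joint key below 0.08 rad); the robot touches nothing.
It fails at once if the loupe was moved by more than 30 mm (distance of loupe from where it was at the start of the episode above 0.03 m).
It fails at once if the bottle was moved by more than 30 mm (distance of cleaner from where it was at the start of the episode above 0.03 m).
It fails at once if the screwdriver was moved by more than 30 mm (distance of driver from where it was at the start of the episode above 0.03 m).
Of barrel1, barrel2, barrel3 only 2 to 3 are there at a start; the rules pass over those that are not, and their reading is None.
At some moment in a run one of barrel1, barrel2, barrel3 may be knocked a few centimetres aside while the robot is not near it.
Once in a run the grip may slacken for a moment while it holds something.
It also fails if it takes over 210 s, if anything falls off the work surface, if the arm or the gripper's body presses on something with over 40 N, if the wrist force passes 120 N, or if a joint passes its speed limit or range.

## Working session

There is one attempt and no reset: what is moved stays moved. The work goes in short steps, Python scripts to look and compute and a tool call to move; the robot and the scene stay as the last step left them, time stands still between calls to the robot, and variables do not carry over. Pictures are saved under pics/ and viewed, at most 14 in all, crops included, and the job is handed in when it is done.

Besides the shell and the picture viewer there is one more tool, called as name(argument=value, ...) on one line, values as JSON. apply_moves: Moves the arm, as the interface text tells. Its arguments: {"type":"object","properties":{"moves":{"type":"array","items":{"type":"number"}},"claw":{"type":"number"},"newtons":{"type":"number"}},"required":["moves"]}

```bash
mkdir -p pics; cat > h.py <<'E'
import cv2, numpy as np
from workcell import status, vision, job
def cam(n):
    d=vision.read_camera(n); return d["image"],np.array(d["camera_matrix"]),np.array(d["camera_from_world"])
def ray(K,T,u,v):
    R=T[:3,:3];t=T[:3,3];o=-R.T@t;d=R.T@np.linalg.inv(K)@np.array([u,v,1.]);return o,d
def at(K,T,u,v,z):
    o,d=ray(K,T,u,v);return o+d*(z-o[2])/d[2]
def proj(K,T,p):
    q=K@(T[:3,:3]@np.array(p,float)+T[:3,3]);return q[:2]/q[2]
E
python3 - <<'E'
from h import *
for n in("scene","top"):
    im,K,T=cam(n); cv2.imwrite(f"pics/{n}0.png",cv2.resize(im,(800,600),interpolation=cv2.INTER_CUBIC)); cv2.imwrite(f"{n}0_raw.png",im); np.savez(f"{n}.npz",K=K,T=T)
    print(n,K.round(1).tolist(),T.round(4).tolist())
print(status.get_state())
E
```

```text
scene [[452.2, 0.0, 256.7], [0.0, 452.2, 189.0], [0.0, 0.0, 1.0]] [[-0.8327, 0.5535, 0.0125, 0.4872], [0.4394, 0.6745, -0.5933, -0.172], [-0.3368, -0.4885, -0.8049, 1.6078], [0.0, 0.0, 0.0, 1.0]]
top [[418.3, 0.0, 248.3], [0.0, 418.3, 192.2], [0.0, 0.0, 1.0]] [[-0.0112, -0.9999, 0.0115, -0.0211], [-0.9885, 0.0093, -0.1511, 0.57], [0.151, -0.0131, -0.9884, 1.4926], [0.0, 0.0, 0.0, 1.0]]
{'clock': 0.1, 'joint_pos': array([ 1.01639806e+00,  3.13909384e-01,  4.50798678e-02,  1.30359215e+00,
       -1.70221365e-05,  1.43117026e+00]), 'qvel': array([ 0.00163079, -0.00065489,  0.00263057,  0.00168822, -0.00121249,
       -0.00017176]), 'tau': array([ 3.01622087e-03, -4.81724489e+01,  2.99243528e+01,  1.27001156e-02,
       -1.00645811e-04,  2.79881812e-05]), 'tcp_pos': array([0.23150456, 0.52585012, 0.23850188]), 'orientation': array([-2.68377071e-04,  2.05902643e-01,  9.78572144e-01, -7.67124307e-04]), 'wrist_force': array([-0.15960107,  0.25448041, -0.18817464]), 'ft_torque': array([ 0.02581845, -0.05880099, -0.01979105]), 'grip_force': 0.0, 'finger_gap': 0.08534960890301777}
```

View pics/top0.png

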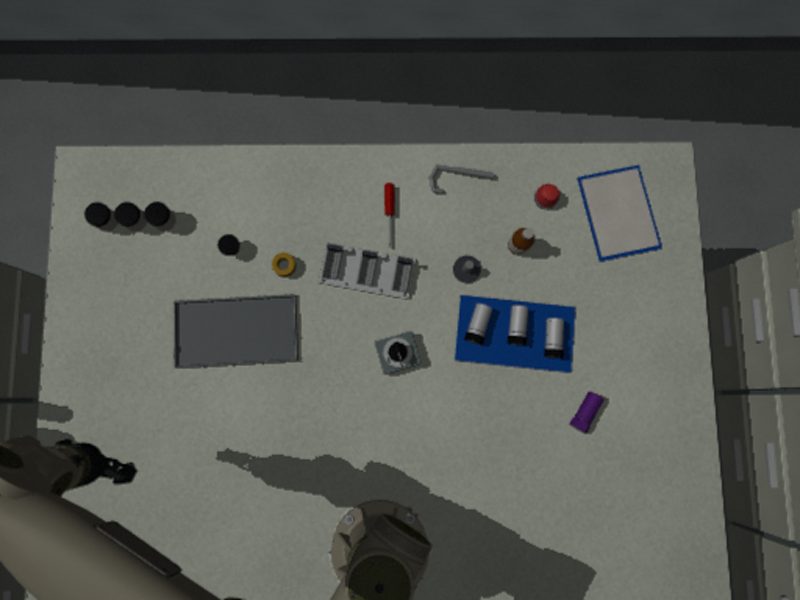

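View pics/scene0.png

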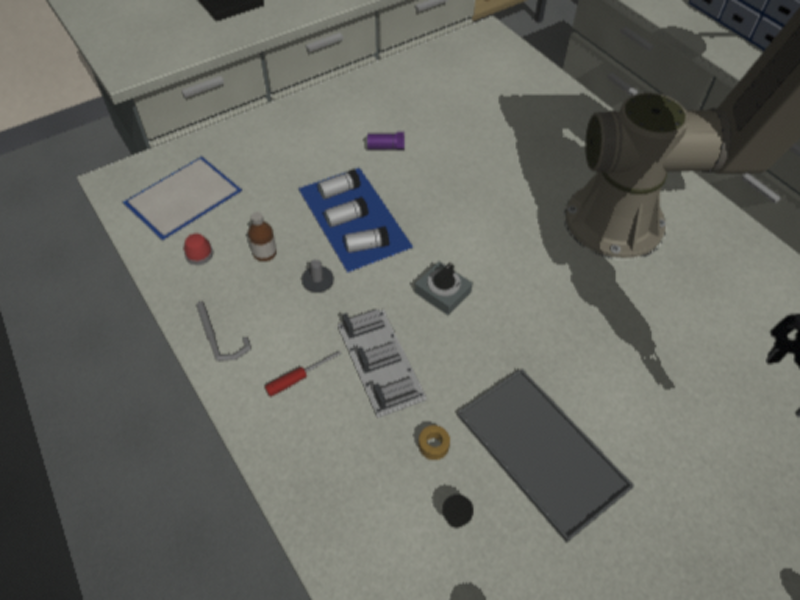

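Top view (800-px): three barrels on the mat at (479,323), (518,323), (555,335); the purple look-alike at (587,411) is off the mat, so I leave it. Ring at (284,264), post (466,268), fixture (367,270), key (399,352), tray (237,331), loupe (229,244), bottle (522,240). The three dark discs at far left are none of ours.

```bash
python3 - <<'E'
from h import *
d=np.load("top.npz");K,T=d["K"],d["T"]
P=dict(ring=(284,264,.03),post=(472,264,.06),key=(399,349,.08),b1=(479,323,.044),b2=(518,323,.044),b3=(555,335,.044),stop1=(336,248,.05),stop2=(372,252,.05),stop3=(406,258,.05),
tr1=(175,300,.014),tr2=(297,296,.014),tr3=(300,361,.014),tr4=(176,367,.014),m1=(460,296,.004),m2=(575,306,.004),m3=(571,371,.004),m4=(456,360,.004),loupe=(229,244,.046),bottle=(528,233,.12),f1=(320,286,.01),f2=(410,297,.01),driver_tip=(392,246,.005),driver_h=(390,185,.02))
for k,(u,v,z) in P.items(): print(k,at(K,T,u*.64,v*.64,z).round(3))
im=cv2.imread("top0_raw.png");c=im[135:255,195:385];cv2.imwrite("pics/c1.png",cv2.resize(c,None,fx=4.2,fy=4.2,interpolation=cv2.INTER_CUBIC))
E
```

```text
ring [0.662 0.22  0.03 ]
post [ 0.652 -0.225  0.06 ]
key [ 0.452 -0.05   0.08 ]
b1 [ 0.514 -0.239  0.044]
b2 [ 0.513 -0.331  0.044]
b3 [ 0.484 -0.416  0.044]
stop1 [0.695 0.095 0.05 ]
stop2 [0.685 0.01  0.05 ]
stop3 [ 0.67  -0.071  0.05 ]
tr1 [0.58  0.481 0.014]
tr2 [0.587 0.19  0.014]
tr3 [0.432 0.182 0.014]
tr4 [0.421 0.473 0.014]
m1 [ 0.585 -0.202  0.004]
m2 [ 0.558 -0.479  0.004]
m3 [ 0.402 -0.461  0.004]
m4 [ 0.431 -0.188  0.004]
loupe [0.708 0.348 0.046]
bottle [ 0.71  -0.346  0.12 ]
f1 [0.611 0.136 0.01 ]
f2 [ 0.583 -0.081  0.01 ]
driver_tip [ 0.71  -0.039  0.005]
driver_h [ 0.86  -0.035  0.02 ]
```

View pics/c1.png

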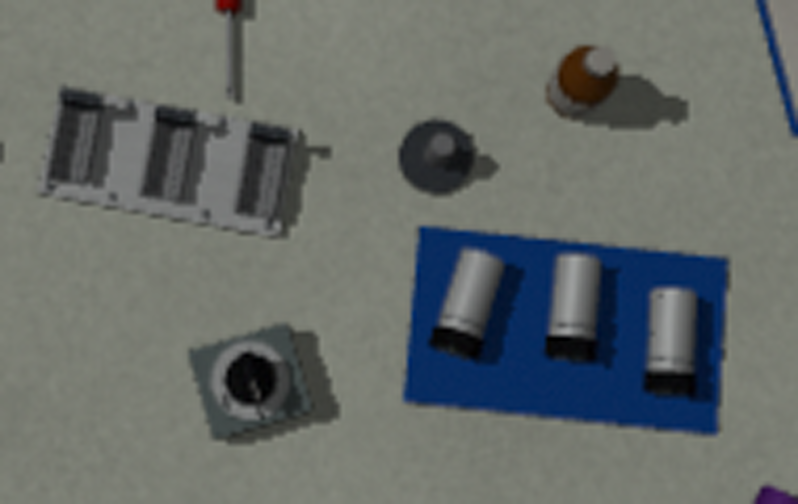

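apply_moves(moves=[15.6,-12.2,0,0,0,0.414,15.6,-12.2,0,0,0,0.414,15.6,-12.2,0,0,0,0.414,15.6,-12.2,0,0,0,0.414,15.6,-12.2,0,0,0,0.414,15.6,-12.2,0,0,0,0.414,15.6,-12.2,0,0,0,0.414,15.6,-12.2,0,0,0,0.414,15.6,-12.2,0,0,0,0.414,15.6,-12.2,0,0,0,0.414,15.6,-12.2,0,0,0,0.414,15.6,-12.2,0,0,0,0.414,15.6,-12.2,0,0,0,0.414,15.6,-12.2,0,0,0,0.414,15.6,-12.2,0,0,0,0.414,15.6,-12.2,0,0,0,0.414])

```text
clock: 1.43
tcp_pos: [0.6206, 0.2221, 0.2391]
orientation: [-0.001, -0.0, 1.0, 0.0]
wrist_force: [-0.7, -0.3, -0.2]
finger_gap: 0.0852
grip_force: 0.0
```

```bash
python3 - <<'E'
from h import *
im,K,T=cam("wrist"); cv2.imwrite("pics/w1.png",im)
print(K.round(1).tolist(),T.round(3).tolist(), (-T[:3,:3].T@T[:3,3]).round(3))
s=status.get_state();print(s["clock"],s["tcp_pos"],s["orientation"],s["joint_pos"].round(2))
print(proj(K,T,[.662,.22,.03]))
hsv=cv2.cvtColor(im,cv2.COLOR_BGR2HSV);m=cv2.inRange(hsv,(15,110,60),(32,255,255))
n,l,st,c=cv2.connectedComponentsWithStats(m)
for i in range(1,n):
    if st[i,4]>80: print(st[i],c[i].round(1),at(K,T,*c[i],.03).round(4))
E
```

```text
[[286.9, 0.0, 259.0], [0.0, 286.9, 191.0], [0.0, 0.0, 1.0]] [[0.0, 1.0, 0.001, -0.223], [0.952, -0.0, 0.307, -0.631], [0.307, 0.001, -0.952, 0.189], [0.0, 0.0, 0.0, 1.0]] [0.542 0.223 0.374]
1.4833 [0.62045357 0.2224525  0.23940383] [-3.81977580e-04 -4.67546491e-04  9.99999812e-01  1.05617079e-04] [0.22 0.49 0.3  1.39 0.   0.22]
[256.68752406 197.20224222]
[ 240  174   42   44 1150] [260.8 195.6] [0.6599 0.2252 0.03  ]
```

View pics/w1.png

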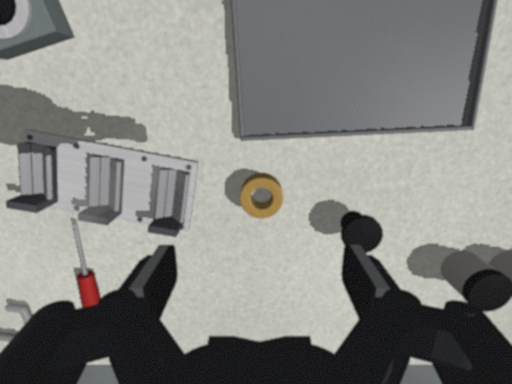

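Wrist view: ring at (262,197), about (0.661, 0.225); 42 px wide ≈ 56 mm, as it must be. The loupe is at (360,230), clear of the fingers. Descend and grip.

apply_moves(moves=[1.62,0.12,-3,0,0,0,1.62,0.12,-5,0,0,0,1.62,0.12,-7,0,0,0,1.62,0.12,-8,0,0,0,1.62,0.12,-8.6,0,0,0,1.62,0.12,-9,0,0,0,1.62,0.12,-9,0,0,0,1.62,0.12,-9,0,0,0], claw=100)

```text
clock: 2.15
tcp_pos: [0.66, 0.2254, 0.0134]
orientation: [-0.002, -0.001, 1.0, -0.0]
wrist_force: [-0.4, 0.8, 0.8]
finger_gap: 0.0855
grip_force: 0.0
```

apply_moves(moves=[0,0,0,0,0,0,0,0,0,0,0,0,0,0,0,0,0,0,0,0,0,0,0,0,0,0,0,0,0,0,0,0,0,0,0,0,0,0,0,0,0,0,0,0,0,0,0,0,0,0,0,0,0,0], claw=0, newtons=60)

```text
clock: 2.9
tcp_pos: [0.6645, 0.2251, 0.0186]
orientation: [0.003, 0.0, 1.0, 0.001]
wrist_force: [-2.1, 0.8, 6.6]
finger_gap: 0.0542
grip_force: 62.6
```

apply_moves(moves=[0,0,1.5,0,0,0,0,0,3,0,0,0,0,0,4.5,0,0,0,-1,-1,6,0,0,0,-2,-3,6.8,0,0,0,-2.6,-4.5,6.8,0,0,0,-2.6,-6,6.8,0,0,0,-2.6,-7.5,6.8,0,0,0,-2.6,-9,6.8,0,0,0,-2.6,-10.5,6.8,0,0,0,-2.6,-12,6.8,0,0,0,-2.6,-13.5,6.8,0,0,0,-2.6,-15,6.8,0,0,0,-2.6,-16.5,6.8,0,0,0,-2.6,-17.5,6.8,0,0,0,-2.6,-18,6.8,0,0,0,-2.6,-18,6.8,0,0,0,-2.6,-18,6.8,0,0,0,-2.6,-18,6.8,0,0,0])

```text
clock: 4.48
tcp_pos: [0.5973, -0.2245, 0.185]
orientation: [0.0, -0.0, 1.0, 0.0]
wrist_force: [0.4, 0.6, -1.4]
finger_gap: 0.0541
grip_force: 64.2
```

```bash
python3 - <<'E'
from h import *
im,K,T=cam("wrist"); cv2.imwrite("pics/w2.png",im); np.savez("w2.npz",K=K,T=T)
s=status.get_state();print(s["clock"],s["tcp_pos"],s["orientation"],s["wrist_force"],(-T[:3,:3].T@T[:3,3]).round(3))
E
```

```text
4.5333 [ 0.59739775 -0.22408249  0.18489791] [ 2.07191644e-04 -4.59815561e-04  9.99999854e-01  1.94479609e-04] [ 0.25867226  0.64723877 -1.28564658] [ 0.519 -0.224  0.32 ]
```

View pics/w2.png

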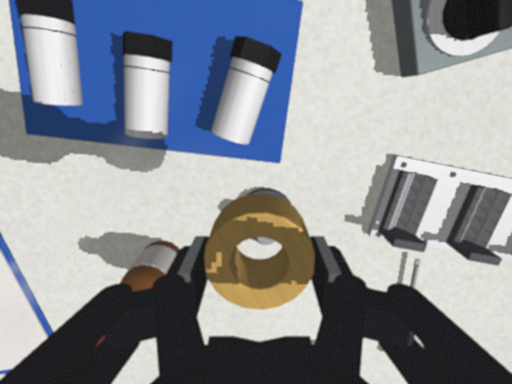

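Ring held, seen at (262,250) between the pads; the post is hidden just behind it at (265,195). I fit the ring's pose in the hand and back off to see the post.

apply_moves(moves=[-1.5,0,0,0,0,0,-3,0,0,0,0,0,-4,0,0,0,0,0,-4,0,0,0,0,0,-4,0,0,0,0,0,-4,0,0,0,0,0])

```text
clock: 5.03
tcp_pos: [0.4983, -0.225, 0.1851]
orientation: [0.001, -0.0, 1.0, -0.0]
wrist_force: [0.4, 0.3, -1.5]
finger_gap: 0.054
grip_force: 64.2
```

```bash
cat >> h.py <<'E'
from scipy.optimize import minimize
from scipy.spatial.transform import Rotation as Ro
def circ(c,r,R=np.eye(3),n=60):
    a=np.linspace(0,2*np.pi,n,endpoint=False);return np.array(c)+np.c_[r*np.cos(a),r*np.sin(a),0*a]@R.T
def projs(K,T,P): 
    q=(P@T[:3,:3].T+T[:3,3])@K.T;return q[:,:2]/q[:,2:]
def fill(shape,polys,sub=8):
    m=np.zeros(shape,np.uint8)
    for p,v in polys: cv2.fillPoly(m,[np.round(p*16).astype(np.int32)],v,shift=4,lineType=cv2.LINE_8)
    return m
def ringmask(K,T,p,shape=(384,512)):
    x,y,z,rx,ry=p;R=Ro.from_rotvec([rx,ry,0]).as_matrix();c=np.array([x,y,z]);h=R@[0,0,.015]
    t,b=projs(K,T,circ(c+h,.028,R)),projs(K,T,circ(c-h,.028,R))
    ti,bi=projs(K,T,circ(c+h,.0145,R)),projs(K,T,circ(c-h,.0145,R))
    m=fill(shape,[(cv2.convexHull(np.r_[t,b].astype(np.float32))[:,0],1)])
    hole=fill(shape,[(ti,1)])&fill(shape,[(bi,1)]);m[hole>0]=0
    return m
def fitring(im,K,T,p0,tilt=True):
    hsv=cv2.cvtColor(im,cv2.COLOR_BGR2HSV);m=(cv2.inRange(hsv,(12,90,40),(34,255,255))>0).astype(np.uint8)
    m=cv2.GaussianBlur(m.astype(np.float32),(0,0),1.2)
    u,v=proj(K,T,p0[:3]).astype(int);w=75;s=np.s_[max(0,v-w):v+w,max(0,u-w):u+w]
    n=5 if tilt else 2; sc=np.array([.01,.01,.01,.1,.1])[:n]
    def f(d):
        p=np.array(p0,float);p[:n]+=d*sc
        return ((cv2.GaussianBlur(ringmask(K,T,p).astype(np.float32),(0,0),1.2)-m)[s]**2).sum()
    r=min((minimize(f,g,method="Nelder-Mead",options=dict(initial_simplex=np.vstack([g]+[g+.4*e for e in np.eye(n)]),maxiter=300)) for g in (np.zeros(n),.3*np.ones(n))),key=lambda r:r.fun)
    p=np.array(p0,float);p[:n]+=r.x*sc;return p,r.fun,m[s].sum()
E
python3 - <<'E'
from h import *
im=cv2.imread("pics/w2.png");d=np.load("w2.npz");K,T=d["K"],d["T"];tcp=np.array([.5974,-.2241,.1849])
p,f,a=fitring(im,K,T,[*(tcp+[0,0,-.0036]),0,0]);print("ring-tcp",(p[:3]-tcp).round(4),p[3:].round(3),f,a)
p,f,a=fitring(im,K,T,[*(tcp+[0,0,-.0036]),0,0],False);print("ring-tcp",(p[:3]-tcp).round(4),f)
im,K,T=cam("wrist"); cv2.imwrite("w3.png",im); np.savez("w3.npz",K=K,T=T)
s=status.get_state();print(s["clock"],s["tcp_pos"])
u,v=proj(K,T,[.652,-.225,.03]).astype(int);print(u,v);
c=im[v-50:v+50,u-70:u+70];cv2.imwrite("pics/c3.png",cv2.resize(c,None,fx=5,fy=5,interpolation=cv2.INTER_CUBIC));print(u-70,v-50)
E
```

```text
ring-tcp [ 0.0024  0.0003 -0.0087] [ 0.033 -0.078] 84.60308837890625 9055.0
ring-tcp [-0.0001  0.0002 -0.0036] 440.96112060546875
5.0833 [ 0.49864714 -0.22526681  0.1849553 ]
258 298
188 248
```

View pics/c3.png

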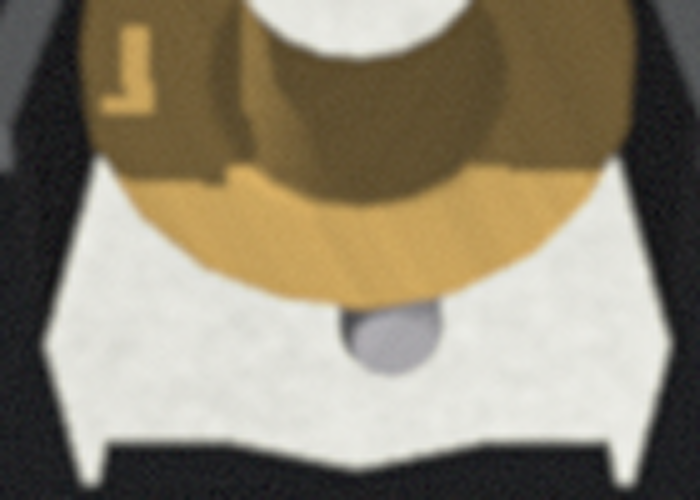

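Post top at about (267,314), partly hidden by the ring.

```bash
python3 - <<'E'
from h import *
d=np.load("w3.npz");K,T=d["K"],d["T"];im=cv2.imread("w3.png")
for v in (313,314,315): print(at(K,T,266.6,v,.06).round(4))
s=.4986
for q in ([.652,-.227],[.655,-.223],[.65,-.222]):
    P=projs(K,T,circ([*q,.06],.012));print(q,P.min(0).round(1),P.max(0).round(1))
tcp=np.array([.4986,-.2252,.1850])
p,f,a=fitring(im,K,T,[*(tcp+[0.002,0,-.007]),0,0]);print("ring-tcp",(p[:3]-tcp).round(4),p[3:].round(3),f,a)
# post via top & scene initial images: project circle of foot
for n in("top","scene"):
    d=np.load(n+".npz");k,t=d["K"],d["T"];
    for q in ([.652,-.225],):
        print(n,proj(k,t,[*q,.06])/.64,projs(k,t,circ([*q,.01],.034)).min(0)/.64,projs(k,t,circ([*q,.01],.034)).max(0)/.64)
E
```

```text
[ 0.6468 -0.2159  0.06  ]
[ 0.6482 -0.2158  0.06  ]
[ 0.6495 -0.2158  0.06  ]
[0.652, -0.227] [245.8 307.9] [267.3 325.5]
[0.655, -0.223] [249.4 310.2] [270.9 327.6]
[0.65, -0.222] [250.2 306.4] [271.8 324.1]
ring-tcp [ 0.0026  0.001  -0.0088] [ 0.008 -0.075] 64.44556427001953 9025.001
top [471.97189884 263.90432116] [455.10599739 254.44265297] [483.11274774 281.96645942]
scene [313.53417577 259.85049386] [299.40012092 262.36088592] [331.76600838 287.73651037]
```

apply_moves(moves=[1.5,0.1,0,0,0.075,0,3,0.2,0,0,0.075,0,4.5,0.31,0,0,0.075,0,5.94,0.31,-1,0,0.075,0,5.94,0.31,-2.2,0,0.075,0,5.94,0.31,-3,0,0.075,0,5.94,0.31,-3.44,0,0.075,0,5.94,0.31,-3.44,0,0.075,0,5.94,0.31,-3.44,0,0.075,0])

```text
clock: 5.83
tcp_pos: [0.6459, -0.2176, 0.0981]
orientation: [-0.038, 0.0, 0.999, 0.0]
wrist_force: [0.2, -0.7, -0.9]
finger_gap: 0.0536
grip_force: 64.2
```

```bash
python3 - <<'E'
from h import *
im,K,T=cam("wrist")
s=status.get_state();tcp=s["tcp_pos"];print(s["clock"],tcp)
p,f,a=fitring(im,K,T,[*(tcp+[0.002,0,-.008]),0,0]);print("ring-tcp",(p[:3]-tcp).round(4),p[3:].round(3),f,a, p[:2])
u,v=proj(K,T,[.649,-.217,.06]).astype(int);print(u,v)
for c in ([.649,-.217,.06],): 
  P=projs(K,T,circ(c,.012)); print(P.min(0),P.max(0))
c=im[v-80:v+60,u-90:u+90];print(u-90,v-80);wr=cv2.resize(c,None,fx=2.8,fy=2.8,interpolation=cv2.INTER_CUBIC)
im,K,T=cam("scene");u,v=proj(K,T,[.649,-.217,.06]).astype(int);print(u,v)
c=im[v-50:v+50,u-50:u+50];sc=cv2.resize(c,(392,392),interpolation=cv2.INTER_CUBIC);cv2.imwrite("pics/c4.png",np.hstack([cv2.resize(wr,(408,392)),sc]))
E
```

```text
5.8833 [ 0.64652255 -0.21805951  0.0996112 ]
ring-tcp [ 0.001   0.0013 -0.0103] [0.005 0.029] 74.38652801513672 9120.001 [ 0.64755761 -0.21674972]
258 231
[240.59434858 214.13897146] [276.73851565 248.07226738]
168 151
202 167
```

View pics/c4.png

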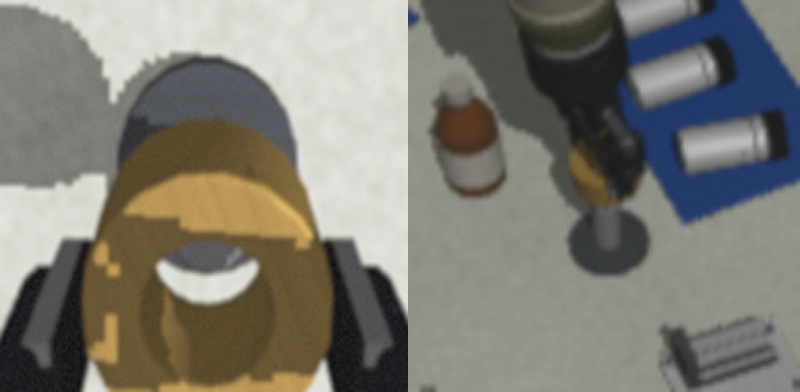

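```bash
python3 - <<'E'
from h import *
im,K,T=cam("wrist")
for q in ([.649,-.217],[.649,-.22],[.645,-.217]):
  P=projs(K,T,circ([*q,.01],.034,n=200)); print(q,P.min(0).round(1),P.max(0).round(1))
g=im[165:215,200:320].astype(int).sum(2)
for v in (180,185,190,195): print(v,[(i+200) for i in range(1,119) if abs(g[v-165,i+1]-g[v-165,i-1])>150], projs)if 0 else print(v,(np.where(np.abs(np.diff(g[v-165]))>70)[0]+200.5))
for q in ([.649,-.217],[.649,-.22],[.645,-.217]):
  P=projs(K,T,circ([*q,.01],.034,n=2000))
  for v in (180,190): 
    u=P[np.abs(P[:,1]-v)<.3][:,0]; print(q,v,u.min().round(1),u.max().round(1))
print(np.where(np.abs(np.diff(im[165:200,259].astype(int).sum(1)))>60)[0]+165.5)
E
```

```text
[0.649, -0.217] [219.4 166.6] [300.4 244.2]
[0.649, -0.22] [215.8 166.6] [296.8 244.2]
[0.645, -0.217] [219.3 161.7] [300.6 239.9]
180 [214.5 215.5 222.5 223.5 287.5 288.5]
185 [214.5 221.5 291.5 292.5]
190 [294.5 295.5 296.5]
195 [223.5 296.5 297.5 298.5]
[0.649, -0.217] 180 229.1 290.7
[0.649, -0.217] 190 222.6 297.1
[0.649, -0.22] 180 225.4 287.0
[0.649, -0.22] 190 219.0 293.5
[0.645, -0.217] 180 225.4 294.5
[0.645, -0.217] 190 220.8 299.1
[167.5 168.5 169.5]
```

apply_moves(moves=[0.1,-0.04,0,0,0,0,0.1,-0.04,-0.3,0,0,0,0.1,-0.04,-0.6,0,0,0,0.1,-0.04,-0.8,0,0,0,0.1,-0.04,-1.0,0,0,0,0.1,-0.04,-1.2,0,0,0,0.1,-0.04,-1.2,0,0,0])

```text
clock: 6.57
tcp_pos: [0.6501, -0.2186, 0.0677]
orientation: [-0.036, 0.0, 0.999, 0.0]
wrist_force: [6.7, 2.2, -1.8]
finger_gap: 0.0537
grip_force: 64.1
```

apply_moves(moves=[0,0,-0.3,0,0,0,0,0,-0.5,0,0,0,0,0,-0.7,0,0,0,0,0,-0.9,0,0,0,0,0,-1.1,0,0,0,0,0,-1.1,0,0,0])

```text
clock: 7.07
tcp_pos: [0.65, -0.2185, 0.0399]
orientation: [-0.036, 0.0, 0.999, 0.0]
wrist_force: [7.9, 1.6, -2.8]
finger_gap: 0.0539
grip_force: 64.1
```

apply_moves(moves=[0.04,0,-0.1,0,0,0,0.04,0,-0.15,0,0,0,0.04,0,-0.15,0,0,0])

```text
clock: 7.32
tcp_pos: [0.6502, -0.2186, 0.0366]
orientation: [-0.037, 0.0, 0.999, 0.0]
wrist_force: [6.4, 1.9, -0.8]
finger_gap: 0.0543
grip_force: 64.3
```

apply_moves(moves=[0,0,0,0,0,0,0,0,0,0,0,0,0,0,0,0,0,0,0,0,0,0,0,0,0,0,0,0,0,0,0,0,0,0,0,0,0,0,1.5,0,0,0,0,0,3,0,0,0,0,0,4.5,0,0,0,-1,0,6,0,0,0,-1.5,0,6,0,-0.075,0,-1.5,0,6,0,-0.075,0], claw=100)

```text
clock: 8.32
tcp_pos: [0.6058, -0.2172, 0.1877]
orientation: [-0.001, 0.001, 1.0, 0.001]
wrist_force: [-0.3, 1.2, -2.7]
finger_gap: 0.0852
grip_force: 0.0
```

```bash
python3 - <<'E'
from h import *
im,K,T=cam("wrist");s=status.get_state();print(s["clock"],s["tcp_pos"])
p,f,a=fitring(im,K,T,[.65,-.218,.025,0,0]);print(p.round(3),f,a)
p,f,a=fitring(im,K,T,[.65,-.218,.025,0,0],False);print(p.round(4),f,a)
np.savez("w5.npz",K=K,T=T);cv2.imwrite("pics/w5.png",im)
E
```

```text
8.3667 [ 0.60784571 -0.21792482  0.18749044]
[ 0.658 -0.218  0.008  0.069 -0.101] 315.9557189941406 1560.0001
[ 0.6512 -0.2178  0.025   0.      0.    ] 410.001220703125 1560.0001
```

View pics/w5.png

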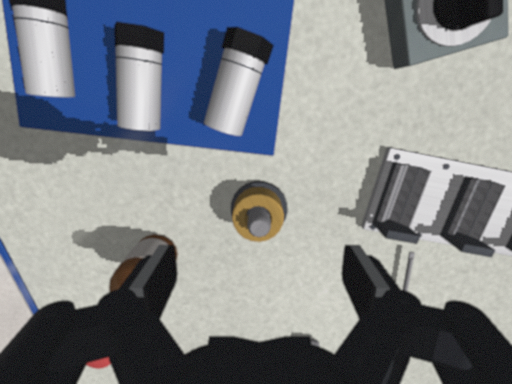

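Ring sits on the post's foot at (258,213), shaft top through the hole. Now the barrels: move over the mat.

apply_moves(moves=[-1.5,-1,1,0,0,0,-2.5,-2.5,2.1,0,0,0,-3.5,-3.8,2.1,0,0,0,-3.5,-4.5,2.1,0,0,0,-3.5,-4.5,2.1,0,0,0,-3.5,-4.5,2.1,0,0,0])

```text
clock: 8.87
tcp_pos: [0.5242, -0.3338, 0.2395]
orientation: [0.0, 0.002, 1.0, -0.0]
wrist_force: [0.2, -0.6, -0.4]
finger_gap: 0.085
grip_force: 0.0
```

```bash
cat >> h.py <<'E'
def barmask(K,T,p,shape=(384,512)):
    x,y,z,yaw=p;R=Ro.from_euler("z",yaw).as_matrix();m=np.zeros(shape,np.uint8)
    def disc(x0,r,n=48):
        a=np.linspace(0,2*np.pi,n,endpoint=False);return np.c_[0*a+x0,r*np.cos(a),r*np.sin(a)]
    for a,b,r in((-.027,.045,.02),(-.045,-.027,.0215)):
        P=np.r_[disc(a,r),disc(b,r)]@R.T+[x,y,z]
        m|=fill(shape,[(cv2.convexHull(projs(K,T,P).astype(np.float32))[:,0],1)])
    return m
def fitbar(m,K,T,p0,w=80,sc=(.01,.01,.15)):
    m=cv2.GaussianBlur(m.astype(np.float32),(0,0),1)
    u,v=proj(K,T,p0[:3]).astype(int);s=np.s_[max(0,v-w):max(0,v+w),max(0,u-w):max(0,u+w)]
    sc=np.array(sc)
    def full(d): return np.array([p0[0]+d[0]*sc[0],p0[1]+d[1]*sc[1],p0[2],p0[3]+d[2]*sc[2]])
    def f(d): return ((cv2.GaussianBlur(barmask(K,T,full(d)).astype(np.float32),(0,0),1)-m)[s]**2).sum()
    r=min((minimize(f,g,method="Nelder-Mead",options=dict(initial_simplex=np.vstack([g]+[g+.5*e for e in np.eye(3)]))) for g in(np.zeros(3),.4*np.ones(3),-.4*np.ones(3))),key=lambda r:r.fun)
    return full(r.x),r.fun,m[s].sum()
def notmat(im):
    hsv=cv2.cvtColor(im,cv2.COLOR_BGR2HSV);return ((cv2.inRange(hsv,(95,90,0),(130,255,255))==0)).astype(np.uint8)
def findbars(m,K,T):
    n,l,st,c=cv2.connectedComponentsWithStats(m);out=[]
    for i in range(1,n):
        if 1000<st[i,4]<9000 and st[i,0]>0 and st[i,1]>0 and st[i,0]+st[i,2]<512 and st[i,1]+st[i,3]<384:
            q=at(K,T,*c[i],.024);r=fitbar((l==i),K,T,[q[0],q[1],.024,0.]);out.append((st[i].tolist(),*r))
    return out
E
python3 - <<'E'
from h import *
im,K,T=cam("wrist");s=status.get_state();print(s["clock"],s["tcp_pos"])
for b in findbars(notmat(im),K,T): print(b[0],b[1].round(4),b[2],b[3])
np.savez("w6.npz",K=K,T=T);cv2.imwrite("pics/w6.png",im)
E
```

```text
8.9167 [ 0.52452908 -0.33235412  0.23909578]
[170, 86, 38, 83, 2829] [ 0.4797 -0.4176  0.024  -0.0995] 19.09009552001953 2829.0
[240, 114, 42, 80, 2580] [ 0.5113 -0.3326  0.024  -0.1368] 20.032203674316406 2580.0
[307, 117, 59, 80, 2577] [ 0.5159 -0.239   0.024  -0.3155] 37.13775634765625 2577.0
```

View pics/w6.png

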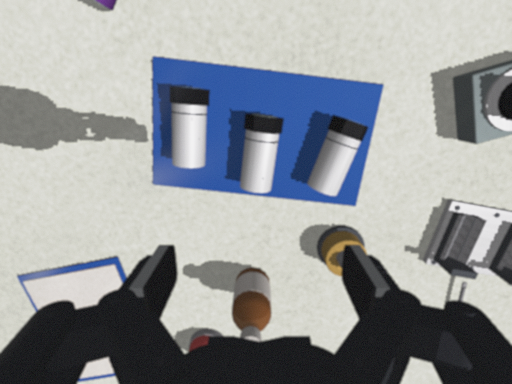

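Three barrels at (188,128), (260,152), (337,155) in the wrist view; fits are consistent with 90 × 40 mm. The purple one at (105,2) stays. Pick the nearest (yaw −0.316).

apply_moves(moves=[-0.34,1.3,-1,0,0,-0.11,-0.34,2.6,-2,0,0,-0.22,-0.34,3.74,-3,0,0,-0.3155,-0.34,3.74,-4.5,0,0,-0.3155,-0.34,3.74,-6,0,0,-0.3155,-0.34,3.74,-7.3,0,0,-0.3155,-0.34,3.74,-8.2,0,0,-0.3155,-0.34,3.74,-8.68,0,0,-0.3155,-0.34,3.74,-8.68,0,0,-0.3155])

```text
clock: 9.67
tcp_pos: [0.5139, -0.2347, 0.0186]
orientation: [-0.003, 0.156, 0.988, 0.002]
wrist_force: [0.6, -0.1, -0.2]
finger_gap: 0.0854
grip_force: 0.0
```

apply_moves(moves=[0,0,0,0,0,0,0,0,0,0,0,0,0,0,0,0,0,0,0,0,0,0,0,0,0,0,0,0,0,0,0,0,0,0,0,0,0,0,0,0,0,0,0,0,0,0,0,0,0,0,0,0,0,0,0,0,0,0,0,0], claw=0, newtons=70)

```text
clock: 10.5
tcp_pos: [0.5171, -0.2388, 0.0244]
orientation: [0.002, 0.158, 0.988, -0.001]
wrist_force: [-0.3, 0.9, 6.1]
finger_gap: 0.0384
grip_force: 50.3
```

apply_moves(moves=[0,0,1.2,0,0,0,0,0,2.8,0,0,0,0,0,4.4,0,0,0,0.5,1,6,0,0,0.05,1,2.4,7.4,0,0,0.1,2,3.9,7.8,0,0,0.175,3,5.4,7.8,0,0,0.175,3.3,6.9,7.8,0,0,0.175,3.3,8.4,7.8,0,0,0.175,3.3,9.9,7.8,0,0,0.175,3.3,11.4,7.8,0,0,0.175,3.3,12.9,7.8,0,0,0.175,3.3,14.2,7.8,0,0,0.175,3.3,15.2,7.8,0,0,0.175,3.3,15.6,7.8,0,0,0.175,3.3,15.6,7.8,0,0,0.175,3.3,15.6,7.8,0,0,0.175])

```text
clock: 11.92
tcp_pos: [0.5979, 0.152, 0.2172]
orientation: [-0.0, 0.07, 0.998, -0.0]
wrist_force: [-0.8, -0.2, -2.8]
finger_gap: 0.0375
grip_force: 74.5
```

```bash
python3 - <<'E'
from h import *
im,K,T=cam("wrist");s=status.get_state();print(s["clock"],s["tcp_pos"],s["orientation"],s["wrist_force"],s["grip_force"])
np.savez("w7.npz",K=K,T=T);cv2.imwrite("w7.png",im);cv2.imwrite("pics/w7.png",cv2.resize(im,(800,600),interpolation=cv2.INTER_CUBIC))
E
```

```text
11.9667 [0.59809177 0.15117162 0.2173139 ] [-2.83268396e-04  7.08010640e-02  9.97490344e-01 -3.78244645e-04] [ 0.48296674 -0.71957878 -2.75899046] 74.54463958740234
```

View pics/w7.png

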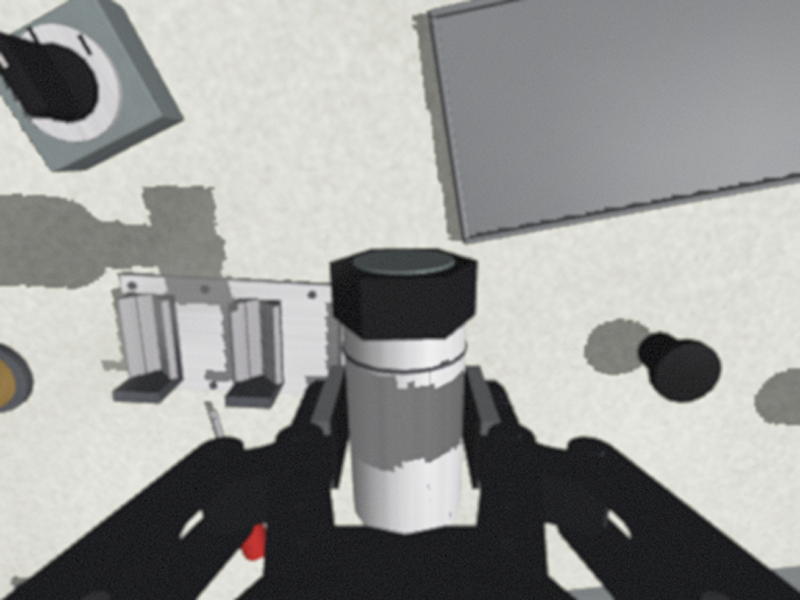

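Held barrel is straight in the hand (405,400), plain end away. Fixture at (120–330, 280–400). I fit the fixture's pose numerically from its dark stop plates.

```bash
cat > fx.py <<'E'
from h import *
K1=np.array([[286.9,0,259],[0,286.9,191],[0,0,1]])
T1=np.array([[0,1,.001,-.223],[.952,0,.307,-.631],[.307,.001,-.952,.189],[0,0,0,1.]])
V=[]
V.append((cv2.imread("pics/w1.png"),K1,T1,(0,1,2)))
for n,i in(("w5",(1,2)),("w6",()),("w7",(1,2))):
    f="pics/w5.png" if n=="w5" else n+".png"
    if i: d=np.load(n+".npz");V.append((cv2.imread(f),d["K"],d["T"],i))
def nest(p,i):
    x,y,a=p;return np.array([x-np.sin(a)*.085*(1-i),y+np.cos(a)*.085*(1-i)])
def box(p,i,x0=0,x1=.01,z0=.03,z1=.05,w=.018):
    c,s=np.cos(p[2]),np.sin(p[2]);n=nest(p,i)
    return np.array([[n[0]+c*a-s*b,n[1]+s*a+c*b,z] for a in(x0,x1) for b in(-w,w) for z in(z0,z1)])
def cost(p,views=None):
    t=0
    for im,K,T,ids in (views or V):
        g=cv2.GaussianBlur(cv2.cvtColor(im,cv2.COLOR_BGR2GRAY),(0,0),.8).astype(float)
        for i in ids:
            # top face dark, strips just outside (far +x, both sides) bright
            def mean(x0,x1,y0,y1,z):
                a,b=np.meshgrid(np.linspace(x0,x1,8),np.linspace(y0,y1,24));c,s=np.cos(p[2]),np.sin(p[2]);n=nest(p,i)
                q=projs(K,T,np.c_[n[0]+c*a.ravel()-s*b.ravel(),n[1]+s*a.ravel()+c*b.ravel(),0*a.ravel()+z])
                return cv2.remap(g.astype(np.float32),q[:,0].astype(np.float32).reshape(1,-1),q[:,1].astype(np.float32).reshape(1,-1),cv2.INTER_LINEAR).mean()
            t+=mean(.001,.009,-.017,.017,.05)*2-mean(.0115,.0165,-.017,.017,.05)-.5*mean(.001,.009,.0195,.0235,.05)-.5*mean(.001,.009,-.0235,-.0195,.05)
    return t
if __name__=="__main__":
    for vs in (None,V[:1],V[1:2],V[2:]):
        best=None
        for x in(.675,.682,.69):
            for y in(.005,.012):
                g=np.array([x,y,-.14]);r=minimize(lambda q:cost(q*[1,1,5],vs),g/[1,1,5],method="Nelder-Mead",options=dict(initial_simplex=np.vstack([g/[1,1,5]]+[g/[1,1,5]+.006*e for e in np.eye(3)])))
                if best is None or r.fun<best.fun: best=r
        p=best.x*[1,1,5];print(p.round(4),best.fun,[nest(p,i).round(4).tolist() for i in range(3)])
E
python3 fx.py
```

```text
[ 0.6773  0.0212 -0.1895] -1262.651123046875 [[0.6933, 0.1047], [0.6773, 0.0212], [0.6613, -0.0623]]
[ 0.677   0.0218 -0.1895] -523.218994140625 [[0.693, 0.1053], [0.677, 0.0218], [0.661, -0.0617]]
[ 0.677   0.0175 -0.1879] -332.2616271972656 [[0.6929, 0.101], [0.677, 0.0175], [0.6612, -0.066]]
[ 0.6773  0.0217 -0.1908] -455.4407653808594 [[0.6934, 0.1051], [0.6773, 0.0217], [0.6612, -0.0618]]
```

```bash
python3 - <<'E'
from fx import *
p=np.array([.6773,.0212,-.1895])
im,K,T,_=V[0];a=im[120:245,0:215];f=3.7
A=cv2.resize(a,None,fx=f,fy=f,interpolation=cv2.INTER_CUBIC)
for i in range(3):
    b=(projs(K,T,box(p,i)[[1,3,7,5]])-[0,120]+.5)*f
    cv2.polylines(A,[b.astype(np.int32)],True,(0,0,255),1)
cv2.imwrite("pics/c8.png",A);print(A.shape)
E
```

```text
(462, 796, 3)
```

View pics/c8.png

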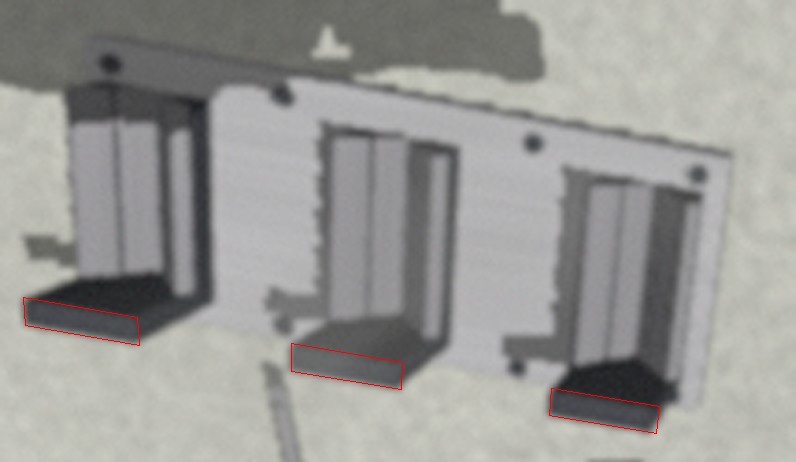

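Overlay matches the three stop plates' top faces. Nest 1 = (0.693, 0.105), groove yaw −0.19. Go down into nest 1, 8 mm short.

apply_moves(moves=[0.6,-0.6,0,0,0,-0.048,1.2,-1.2,0,0,0,-0.048,1.72,-1.46,-1,0,0,-0.048,1.72,-1.46,-2.4,0,0,-0.048,1.72,-1.46,-3.8,0,0,-0.048,1.72,-1.46,-5,0,0,-0.048,1.72,-1.46,-5.5,0,0,-0.048,1.72,-1.46,-5.5,0,0,-0.048,1.72,-1.46,-5.5,0,0,-0.048])

```text
clock: 12.72
tcp_pos: [0.6408, 0.1137, 0.0794]
orientation: [-0.001, 0.096, 0.995, -0.0]
wrist_force: [0.3, 0.2, -2.3]
finger_gap: 0.0376
grip_force: 74.6
```

```bash
python3 - <<'E'
from h import *
s=status.get_state();print(s["tcp_pos"],s["orientation"],s["wrist_force"],s["ft_torque"])
E
```

```text
[0.64075913 0.11371011 0.07944586] [-1.00929009e-03  9.56577427e-02  9.95413740e-01 -2.53211886e-04] [ 0.27309884  0.24637488 -2.26676153] [-0.01905654 -0.02743062  0.01044415]
```

apply_moves(moves=[0.02,0.03,-0.4,0,0,0,0.02,0.03,-0.8,0,0,0,0.02,0.03,-1.1,0,0,0,0.02,0.03,-1.3,0,0,0,0.02,0.03,-1.45,0,0,0,0.02,0.03,-1.54,0,0,0,0.02,0.03,-1.54,0,0,0])

```text
clock: 13.3
tcp_pos: [0.6416, 0.1155, 0.0435]
orientation: [0.0, 0.095, 0.996, -0.001]
wrist_force: [-5.5, -3.4, 8.6]
finger_gap: 0.0376
grip_force: 75.7
```

apply_moves(moves=[0.1,-0.02,0.02,0,0,0,0.2,-0.04,0.02,0,0,0,0.3,-0.06,0.02,0,0,0,0.4,-0.08,0.02,0,0,0,0.4,-0.08,0.02,0,0,0])

```text
clock: 13.72
tcp_pos: [0.6508, 0.1127, 0.0428]
orientation: [-0.001, 0.095, 0.995, -0.002]
wrist_force: [-5.1, -4.5, 5.4]
finger_gap: 0.0373
grip_force: 75.1
```

apply_moves(moves=[0.1,-0.02,0,0,0,0,0.2,-0.04,0,0,0,0,0.2,-0.04,0,0,0,0])

```text
clock: 13.97
tcp_pos: [0.6528, 0.1123, 0.0426]
orientation: [-0.004, 0.095, 0.995, -0.001]
wrist_force: [-12.2, -3.5, 8.8]
finger_gap: 0.0378
grip_force: 75.9
```

apply_moves(moves=[-0.1,0.02,0,0,0,0,-0.1,0.02,0,0,0,0,-0.1,0.02,0,0,0,0,-0.1,0.02,0,0,0,0,-0.1,0.02,0,0,0,0,-0.1,0.02,1,0,0,0,-0.1,0.02,2,0,0,0,-1.5,0.3,2.4,0,0,0,-3.3,0.64,2.4,0,0,0,-3.3,0.64,2.4,0,0,0,-3.3,0.64,2.4,0,0,0], claw=72)

```text
clock: 14.88
tcp_pos: [0.5704, 0.1299, 0.1017]
orientation: [-0.002, 0.094, 0.996, -0.0]
wrist_force: [1.3, 0.0, 0.2]
finger_gap: 0.0617
grip_force: 0.0
```

apply_moves(moves=[0,0,0,0,0,0,0,0,-0.5,0,0,0,0,0,-1.2,0,0,0,0,0,-2,0,0,0,0,0,-2.6,0,0,0,0,0,-2.6,0,0,0,0.3,-0.06,-2.6,0,0,0,0.6,-0.12,-2.6,0,0,0,0.8,-0.15,-2.6,0,0,0,0.8,-0.15,-2.6,0,0,0], claw=0)

```text
clock: 15.72
tcp_pos: [0.5956, 0.1254, 0.0381]
orientation: [0.0, 0.095, 0.996, 0.0]
wrist_force: [-2.2, 0.5, 1.4]
finger_gap: 0.0001
grip_force: 1.0
```

```bash
python3 - <<'E'
from h import *
im,K,T=cam("wrist");np.savez("w9.npz",K=K,T=T);cv2.imwrite("w9.png",im)
s=status.get_state();print(s["tcp_pos"],s["wrist_force"],s["finger_gap"])
E
```

```text
[0.59563414 0.12544101 0.03814521] [-1.42382277 -0.0936042   2.14007388] -0.0004553873973491743
```

apply_moves(moves=[0.1,-0.02,0,0,0,0,0.2,-0.04,0,0,0,0,0.3,-0.06,0,0,0,0,0.3,-0.06,0,0,0,0])

```text
clock: 16.1
tcp_pos: [0.5955, 0.1254, 0.0374]
orientation: [-0.006, 0.094, 0.996, 0.001]
wrist_force: [-19.6, 3.5, 13.9]
finger_gap: 0.0001
grip_force: 10.1
```

Barrel home in nest 1 (no motion under 20 N). Next barrel.

apply_moves(moves=[-0.8,0.16,0,0,0,0,-0.8,0,1.6,0,0,0,-1,0,3.2,0,0,0,-1.5,-1,4.6,0,0,0,-2,-2.5,5.6,0,0,0,-2.8,-4,6.6,0,0,0,-2.8,-5.5,7.6,0,0,0,-2.8,-7,8,0,0,0,-2.8,-8.5,8,0,0,0,-2.8,-10,8,0,0,0,-2.8,-11.5,8,0,0,0,-2.8,-13,8,0,0,0,-2.8,-14.5,8,0,0,0,-2.8,-16,8,0,0,0,-2.8,-17.5,8,0,0,0,-2.8,-18.3,8,0,0,0,-2.8,-18.3,8,0,0,0,-2.8,-18.3,8,0,0,0], claw=100)

```text
clock: 17.6
tcp_pos: [0.5319, -0.3354, 0.2374]
orientation: [0.001, 0.096, 0.995, -0.0]
wrist_force: [-0.3, 0.8, 0.4]
finger_gap: 0.0853
grip_force: 0.0
```

```bash
cat > look.py <<'E'
from h import *
im,K,T=cam("wrist");s=status.get_state();q=s["orientation"];t=s["tcp_pos"];yaw=-2*np.arctan2(q[1],q[2]) 
yaw=(yaw+np.pi/2)%np.pi-np.pi/2
print(s["clock"],t.round(4),"toolyaw",round(yaw,4))
for b in findbars(notmat(im),K,T):
    d=(b[1][:3]-t)/.025; print(b[0],b[1].round(4),round(b[2]),round(b[3]),"move",d.round(2),"rz",round(b[1][3]-yaw,3))
cv2.imwrite("look.png",im)
E
python3 look.py
```

```text
17.65 [ 0.5319 -0.334   0.2375] toolyaw -0.1903
[157, 95, 49, 81, 2833] [ 0.4797 -0.4176  0.024  -0.0986] 18 2833 move [-2.09 -3.34 -8.54] rz 0.092
[237, 108, 39, 80, 2648] [ 0.511  -0.3325  0.024  -0.1326] 16 2648 move [-0.84  0.06 -8.54] rz 0.058
```

apply_moves(moves=[-0.84,0.06,-1.2,0,0,0.058,-0.84,0.06,-2.7,0,0,0.058,-0.84,0.06,-4.2,0,0,0.058,-0.84,0.06,-5.7,0,0,0.058,-0.84,0.06,-7,0,0,0.058,-0.84,0.06,-8,0,0,0.058,-0.84,0.06,-8.5,0,0,0.058,-0.84,0.06,-8.5,0,0,0.058])

```text
clock: 18.32
tcp_pos: [0.5091, -0.3287, 0.0216]
orientation: [-0.002, 0.065, 0.998, 0.002]
wrist_force: [0.7, 0.5, -0.2]
finger_gap: 0.0854
grip_force: 0.0
```

apply_moves(moves=[0,0,0,0,0,0,0,0,0,0,0,0,0,0,0,0,0,0,0,0,0,0,0,0,0,0,0,0,0,0,0,0,0,0,0,0,0,0,0,0,0,0,0,0,0,0,0,0,0,0,0,0,0,0,0,0,0,0,0,0], claw=0, newtons=70)

```text
clock: 19.15
tcp_pos: [0.5122, -0.3329, 0.027]
orientation: [0.002, 0.066, 0.998, -0.001]
wrist_force: [-0.6, 0.4, 6.7]
finger_gap: 0.0374
grip_force: 70.2
```

apply_moves(moves=[0,0,1.2,0,0,0,0,0,2.8,0,0,0,0,0,4.4,0,0,0,0.4,1.4,4.4,0,0,-0.02,0.8,2.8,4.4,0,0,-0.04,1.3,4.3,4.4,0,0,-0.058,1.8,5.8,4.4,0,0,-0.058,2.3,7.3,4.4,0,0,-0.058,2.8,8.8,4.4,0,0,-0.058,3.3,10.3,4.4,0,0,-0.058,3.8,11.8,4.4,0,0,-0.058,4.2,13.2,4.4,0,0,-0.058,4.5,14.2,4.4,0,0,-0.058,4.53,14.57,4.2,0,0,-0.058,4.53,14.57,3.4,0,0,-0.058,4.53,14.57,2.6,0,0,-0.058,4.53,14.57,2.3,0,0,-0.058,4.53,14.57,2.3,0,0,-0.058])

```text
clock: 20.65
tcp_pos: [0.6218, 0.032, 0.0797]
orientation: [-0.002, 0.095, 0.995, -0.0]
wrist_force: [0.1, 0.6, -2.1]
finger_gap: 0.0373
grip_force: 71.5
```

```bash
cat > pose.py <<'E'
from h import *
import sys
s=status.get_state();q=s["orientation"];t=s["tcp_pos"];yaw=(-2*np.arctan2(q[1],q[2])+np.pi/2)%np.pi-np.pi/2
print(s["clock"],t.round(4),"yaw",round(yaw,4),s["wrist_force"].round(1),s["finger_gap"].round(4))
if len(sys.argv)>4: print("move",((np.array(sys.argv[1:4],float)-t)/.025).round(2),"rz",round(float(sys.argv[4])-yaw,3))
E
python3 pose.py .6255 .0313 .043 -.19
```

```text
Traceback (most recent call last):
  File "pose.py", line 4, in <module>
    print(s["clock"],t.round(4),"yaw",round(yaw,4),s["wrist_force"].round(1),s["finger_gap"].round(4))
                                                                             ^^^^^^^^^^^^^^^^^^^^^
AttributeError: 'float' object has no attribute 'round'
```

apply_moves(moves=[0.1,0,-0.4,0,0,0,0.1,0,-0.8,0,0,0,0.1,0,-1.1,0,0,0,0.1,0,-1.3,0,0,0,0.1,0,-1.45,0,0,0,0.1,0,-1.52,0,0,0,0.1,0,-1.52,0,0,0])

```text
clock: 21.23
tcp_pos: [0.6264, 0.031, 0.0453]
orientation: [0.0, 0.095, 0.995, -0.001]
wrist_force: [-4.7, -3.3, 4.8]
finger_gap: 0.0372
grip_force: 72.1
```

apply_moves(moves=[0.1,-0.02,0.02,0,0,0,0.2,-0.04,0.02,0,0,0,0.3,-0.06,0.02,0,0,0,0.4,-0.08,0.02,0,0,0,0.5,-0.1,0.02,0,0,0,0.5,-0.1,0.02,0,0,0])

```text
clock: 21.73
tcp_pos: [0.6362, 0.0289, 0.0451]
orientation: [-0.003, 0.095, 0.995, -0.001]
wrist_force: [-9.0, -2.9, 7.0]
finger_gap: 0.0373
grip_force: 72.6
```

apply_moves(moves=[0,0,0,0,0,0,0,0,0,0,0,0,0,0,0,0,0,0,0,0,0,0,0,0,0,0,0,0,0,0,0,0,1,0,0,0,0,0,2,0,0,0,-1.5,0.3,2.2,0,0,0,-3.05,0.6,2.2,0,0,0,-3.05,0.6,2.2,0,0,0,-3.05,0.6,2.2,0,0,0], claw=72)

```text
clock: 22.65
tcp_pos: [0.5592, 0.0455, 0.099]
orientation: [-0.002, 0.094, 0.996, 0.0]
wrist_force: [0.7, -0.6, 0.6]
finger_gap: 0.0615
grip_force: 0.0
```

apply_moves(moves=[0,0,0,0,0,0,0,0,-0.5,0,0,0,0,0,-1.2,0,0,0,0,0,-2,0,0,0,0,0,-2.5,0,0,0,0,0,-2.5,0,0,0,0.3,-0.06,-2.5,0,0,0,0.6,-0.12,-2.5,0,0,0,0.8,-0.15,-2.5,0,0,0,1,-0.18,-2.5,0,0,0,1,-0.18,-2.5,0,0,0], claw=0)

```text
clock: 23.57
tcp_pos: [0.5791, 0.0417, 0.0368]
orientation: [-0.009, 0.094, 0.996, 0.0]
wrist_force: [-26.1, 4.5, 17.7]
finger_gap: -0.0
grip_force: 13.3
```

apply_moves(moves=[-0.9,0.16,0,0,0,0,-0.9,0,1.6,0,0,0,-1,0,3.2,0,0,0,-1.5,-1,4.6,0,0,0,-2,-2.5,5.6,0,0,0,-2.4,-4,6.6,0,0,0,-2.4,-5.5,7.6,0,0,0,-2.4,-7,8,0,0,0,-2.4,-8.5,8,0,0,0,-2.4,-10,8,0,0,0,-2.4,-11.5,8,0,0,0,-2.4,-13,8,0,0,0,-2.4,-14.5,8,0,0,0,-2.4,-16,8,0,0,0,-2.4,-17,8,0,0,0,-2.4,-17,8,0,0,0,-2.4,-17,8,0,0,0], claw=100)

```text
clock: 24.98
tcp_pos: [0.5281, -0.3874, 0.2378]
orientation: [0.001, 0.096, 0.995, -0.001]
wrist_force: [0.1, 0.1, -0.1]
finger_gap: 0.0853
grip_force: 0.0
```

```bash
sed -i 's/s\["finger_gap"\].round(4)/s["finger_gap"]/' pose.py; python3 look.py
```

```text
25.0333 [ 0.5282 -0.3859  0.238 ] toolyaw -0.1905
[203, 89, 45, 82, 2762] [ 0.4797 -0.417   0.024  -0.0844] 21 2762 move [-1.94 -1.25 -8.56] rz 0.106
```

apply_moves(moves=[-0.9,-0.6,-1,0,0,0.1,-1.94,-1.25,-2.2,0,0,0.1,-1.94,-1.25,-3.7,0,0,0.1,-1.94,-1.25,-5.2,0,0,0.1,-1.94,-1.25,-6.7,0,0,0.1,-1.94,-1.25,-7.9,0,0,0.1,-1.94,-1.25,-8.5,0,0,0.1,-1.94,-1.25,-8.5,0,0,0.1])

```text
clock: 25.7
tcp_pos: [0.4779, -0.4123, 0.0211]
orientation: [-0.002, 0.044, 0.999, 0.003]
wrist_force: [0.0, -0.5, 0.2]
finger_gap: 0.0852
grip_force: 0.0
```

apply_moves(moves=[0,0,0,0,0,0,0,0,0,0,0,0,0,0,0,0,0,0,0,0,0,0,0,0,0,0,0,0,0,0,0,0,0,0,0,0,0,0,0,0,0,0,0,0,0,0,0,0,0,0,0,0,0,0,0,0,0,0,0,0], claw=0, newtons=70)

```text
clock: 26.53
tcp_pos: [0.4808, -0.4173, 0.0274]
orientation: [0.002, 0.045, 0.999, -0.001]
wrist_force: [0.1, 0.5, 5.4]
finger_gap: 0.0373
grip_force: 70.3
```

apply_moves(moves=[0,0,1.2,0,0,0,0,0,2.8,0,0,0,0,0,4.4,0,0,0,0.4,1.4,4.4,0,0,-0.03,0.9,2.8,4.4,0,0,-0.06,1.4,4.3,4.4,0,0,-0.1,2,5.8,4.4,0,0,-0.1,2.6,7.3,4.4,0,0,-0.1,3.2,8.8,4.4,0,0,-0.1,3.8,10.3,4.4,0,0,-0.1,4.4,11.8,4.4,0,0,-0.1,4.8,13.2,4.4,0,0,-0.1,5.1,14.2,4.4,0,0,-0.1,5.16,14.6,4.2,0,0,-0.1,5.16,14.6,3.4,0,0,-0.1,5.16,14.6,2.6,0,0,-0.1,5.16,14.6,2.3,0,0,-0.1,5.16,14.6,2.3,0,0,-0.1])

```text
clock: 28.03
tcp_pos: [0.6063, -0.051, 0.08]
orientation: [-0.002, 0.095, 0.996, 0.0]
wrist_force: [0.5, 0.5, -3.2]
finger_gap: 0.0376
grip_force: 71.1
```

```bash
python3 pose.py .6097 -.0524 .0425 -.19
```

```text
28.0333 [ 0.6063 -0.051   0.08  ] yaw -0.1897 [ 0.5  0.5 -3.2] 0.037586341066215674
move [ 0.14 -0.06 -1.5 ] rz -0.0
```

apply_moves(moves=[0.1,-0.04,-0.4,0,0,0,0.1,-0.04,-0.8,0,0,0,0.1,-0.04,-1.1,0,0,0,0.1,-0.04,-1.3,0,0,0,0.1,-0.04,-1.45,0,0,0,0.1,-0.04,-1.52,0,0,0,0.1,-0.04,-1.52,0,0,0])

```text
clock: 28.62
tcp_pos: [0.6107, -0.0533, 0.0449]
orientation: [0.0, 0.095, 0.995, -0.001]
wrist_force: [-2.5, -2.8, 2.6]
finger_gap: 0.037
grip_force: 71.5
```

apply_moves(moves=[0.1,-0.02,0.02,0,0,0,0.2,-0.04,0.02,0,0,0,0.3,-0.06,0.02,0,0,0,0.4,-0.08,0.02,0,0,0,0.5,-0.1,0.02,0,0,0,0.5,-0.1,0.02,0,0,0])

```text
clock: 29.12
tcp_pos: [0.6197, -0.0549, 0.0449]
orientation: [-0.003, 0.095, 0.995, -0.001]
wrist_force: [-12.5, -1.1, 8.9]
finger_gap: 0.037
grip_force: 72.4
```

apply_moves(moves=[0,0,0,0,0,0,0,0,0,0,0,0,0,0,0,0,0,0,0,0,0,0,0,0,0,0,0,0,0,0,0,0,1,0,0,0,0,0,2,0,0,0,-1.5,0.3,2.2,0,0,0,-3.05,0.6,2.2,0,0,0,-3.05,0.6,2.2,0,0,0,-3.05,0.6,2.2,0,0,0], claw=72)

```text
clock: 30.03
tcp_pos: [0.5435, -0.0384, 0.0989]
orientation: [-0.002, 0.094, 0.996, 0.0]
wrist_force: [1.3, 0.3, 0.4]
finger_gap: 0.0614
grip_force: 0.0
```

apply_moves(moves=[0,0,0,0,0,0,0,0,-0.5,0,0,0,0,0,-1.2,0,0,0,0,0,-2,0,0,0,0,0,-2.5,0,0,0,0,0,-2.5,0,0,0,0.3,-0.06,-2.5,0,0,0,0.6,-0.12,-2.5,0,0,0,0.8,-0.15,-2.5,0,0,0,1,-0.18,-2.5,0,0,0,1,-0.18,-2.5,0,0,0], claw=0)

```text
clock: 30.95
tcp_pos: [0.5626, -0.0424, 0.0366]
orientation: [-0.01, 0.094, 0.995, 0.0]
wrist_force: [-28.8, 3.1, 18.1]
finger_gap: 0.0001
grip_force: 14.3
```

apply_moves(moves=[-0.5,0.1,0,0,0,0,-0.8,0.2,1.4,0,0,0,-1.2,0.4,3,0,0,0,-1.7,0.8,4.6,0,0,0,-1.7,1,6.2,0,0,0,-1.7,1,7.6,0,0,0,-1.7,1,8.5,0,0,0,-1.7,1,8.5,0,0,0,-1.7,1,8.5,0,0,0], claw=100)

```text
clock: 31.7
tcp_pos: [0.5321, -0.0194, 0.253]
orientation: [0.004, 0.094, 0.996, -0.0]
wrist_force: [-0.7, -0.9, -0.5]
finger_gap: 0.0856
grip_force: 0.0
```

```bash
python3 pose.py; python3 - <<'E'
from h import *
im,K,T=cam("wrist");np.savez("w10.npz",K=K,T=T);cv2.imwrite("w10.png",im);cv2.imwrite("pics/w10.png",cv2.resize(im,(800,600),interpolation=cv2.INTER_CUBIC))
print(proj(K,T,[.452,-.05,.079]))
E
```

```text
31.7 [ 0.5321 -0.0194  0.253 ] yaw -0.1892 [-0.7 -0.9 -0.5] 0.08555987030559468
[214.14967109 102.1943887 ]
```

View pics/w10.png

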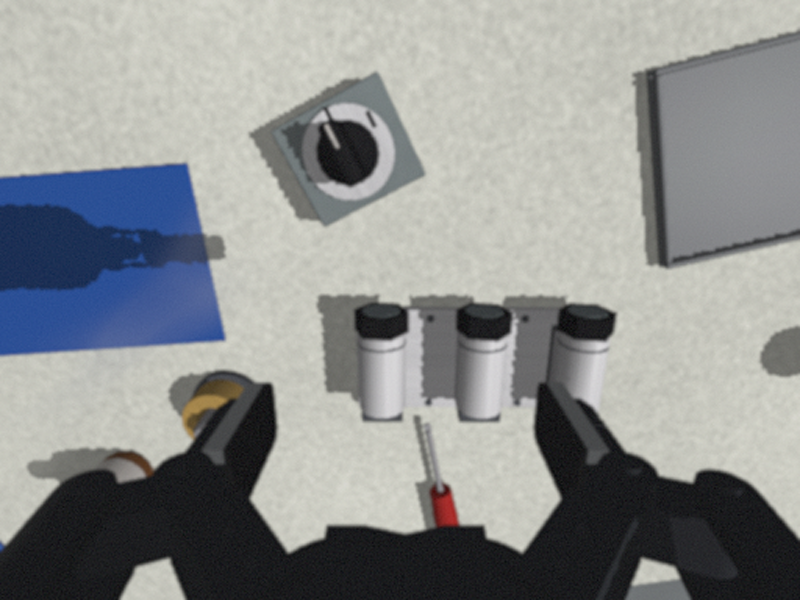

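All three barrels are seated (collars level at (382,320), (485,320), (586,320)). Key dial at (348,151), pointer to the left tick (325,112), stop tick at (372,118).

```bash
python3 - <<'E'
from h import *
d=np.load("w10.npz");K,T=d["K"],d["T"];im=cv2.imread("w10.png")
print("cam",-T[:3,:3].T@T[:3,3])
w=lambda u,v,z:at(K,T,u/1.5625,v/1.5625,z)
c=w(348.5,150,.036);print("dial",c)
print("box",[w(*q,.035).round(4)[:2] for q in((275,131),(378,73),(424,174),(326,224))])
for n,q,z in(("tick1",(328,113),.036),("tick2",(372,118),.036)): 
    e=w(*q,z)-c;print(n,e.round(4),np.arctan2(e[1],e[0]))
a,b=w(325,115,.079),w(337,148,.079);print("mark",a,b,np.arctan2(*(a-b)[1::-1]))
print("center@.079",w(348,152,.079),w(352,160,.079))
g=im[60:145,160:280];hsv=cv2.cvtColor(g,cv2.COLOR_BGR2GRAY);f=6
A=cv2.resize(g,None,fx=f,fy=f,interpolation=cv2.INTER_CUBIC);A=np.clip(A.astype(float)*2.2,0,255).astype(np.uint8);cv2.imwrite("pics/c11.png",A)
E
```

```text
cam [ 0.45425624 -0.00358072  0.38751489]
dial [ 0.4469366  -0.04468598  0.036     ]
box [array([ 0.4238, -0.095 ]), array([ 0.4003, -0.0124]), array([0.4745, 0.0075]), array([ 0.4974, -0.0747])]
tick1 [-0.0277 -0.0088  0.    ] -2.832849710178274
tick2 [-0.0184  0.0218  0.    ] 2.2694158207869792
mark [ 0.42433621 -0.04956912  0.079     ] [ 0.44521186 -0.04674385  0.079     ] -3.007071937579224
center@.079 [ 0.44898087 -0.04026109  0.079     ] [ 0.45435043 -0.03881594  0.079     ]
```

View pics/c11.png

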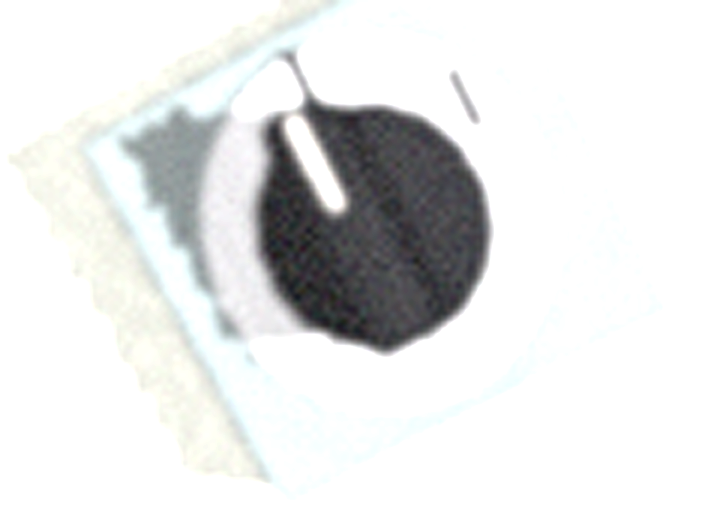

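```bash
python3 - <<'E'
from h import *
d=np.load("w10.npz");K,T=d["K"],d["T"]
w=lambda u,v,z:at(K,T,160+u/6,60+v/6,z)
a,b=w(293,118,.079),w(338,207,.079);e=a-b;print(a,b,np.linalg.norm(e),np.arctan2(-e[1],-e[0]))
for z in(.036,.045): 
  L,R=w(260,225,z),w(490,225,z);print("skirt",z,(L+R)/2,np.linalg.norm(L-R))
o=np.array([.447,-.0447])
u=e[:2]/np.linalg.norm(e[:2]);print("dist from axis line",np.cross(u,o-b[:2]),"along",u@(o-b[:2]),u@(o-a[:2]))
t1=w(285,60,.036)[:2];t1b=w(310,98,.036)[:2];print("tick",t1-o,np.arctan2(*(o-t1)[::-1]))
E
```

```text
[ 0.42998052 -0.05012301  0.079     ] [ 0.44513041 -0.04604     0.079     ] 0.015690450683696497 0.2632524287145314
skirt 0.036 [ 0.44843483 -0.04568014  0.036     ] 0.044648007081108484
skirt 0.045 [ 0.44858388 -0.04460225  0.045     ] 0.043504863300164426
dist from axis line -0.0008073274686806271 along -0.0021538762519912897 -0.01784432693568779
tick [-0.03061382 -0.01091417] 0.34246358735455557<stdin>:8: DeprecationWarning: Arrays of 2-dimensional vectors are deprecated. Use arrays of 3-dimensional vectors instead. (deprecated in NumPy 2.0)
```

apply_moves(moves=[-1.2,-0.4,-0.5,0,0,0.12,-2.4,-0.8,-1,0,0,0.24,-3.36,-1.02,-1.5,0,0,0.36,-3.36,-1.02,-2.5,0,0,0.459,-3.36,-1.02,-4,0,0,0.459,-3.36,-1.02,-5.3,0,0,0.459,-3.36,-1.02,-6,0,0,0.459,-3.36,-1.02,-6,0,0,0.459,-3.36,-1.02,-6,0,0,0.459], claw=60)

```text
clock: 32.5
tcp_pos: [0.4442, -0.0442, 0.0982]
orientation: [-0.002, -0.134, 0.991, 0.001]
wrist_force: [0.7, -0.1, 1.4]
finger_gap: 0.0512
grip_force: 0.0
```

```bash
python3 pose.py .448 -.045 .060 .27; python3 -c "
from h import *;print(status.get_state()['joint_pos'].round(2))
im,K,T=cam('wrist');im2,K2,T2=cam('scene');cv2.imwrite('w12.png',im);cv2.imwrite('s12.png',im2);np.savez('w12.npz',K=K,T=T);u,v=proj(K,T,[.448,-.045,.079]).astype(int);print(u,v)
g=im[max(0,v-60):v+60,u-75:u+75];A=cv2.resize(g,(750,int(g.shape[0]*5)),interpolation=cv2.INTER_CUBIC);cv2.imwrite('pics/c12.png',np.clip(A*2.0,0,255).astype(np.uint8))"
```

```text
32.5 [ 0.4442 -0.0442  0.0982] yaw 0.2695 [ 0.7 -0.1  1.4] 0.051192646883973666
move [ 0.15 -0.03 -1.53] rz 0.0
[-0.28  0.17 -0.51  0.9   0.   -0.55]
255 241
```

View pics/c12.png

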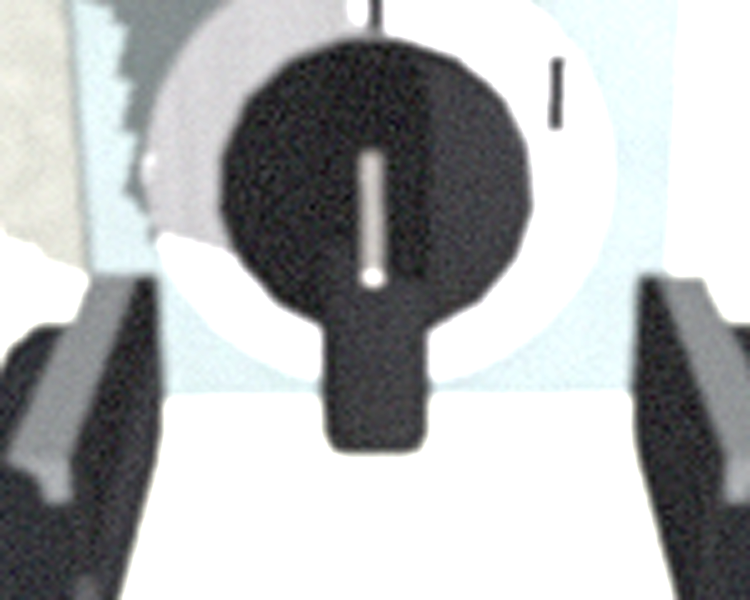

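Bar is parallel to the fingers, centre at (372,278); shift about 2 mm and go down.

apply_moves(moves=[0.05,-0.07,-0.5,0,0,0,0.05,-0.07,-1,0,0,0,0.05,-0.07,-1.4,0,0,0,0.05,-0.07,-1.5,0,0,0,0.05,-0.07,-1.5,0,0,0])

```text
clock: 33.02
tcp_pos: [0.4473, -0.0464, 0.0627]
orientation: [0.0, -0.134, 0.991, -0.0]
wrist_force: [-0.5, -1.0, -0.2]
finger_gap: 0.0508
grip_force: 0.0
```

apply_moves(moves=[0,0,0,0,0,0,0,0,0,0,0,0,0,0,0,0,0,0,0,0,0,0,0,0,0,0,0,0,0,0,0,0,0,0,0,0,0,0,0,0,0,0,0,0,0,0,0,0], claw=0, newtons=40)

```text
clock: 33.68
tcp_pos: [0.4475, -0.0463, 0.0631]
orientation: [0.001, -0.135, 0.991, -0.0]
wrist_force: [-1.3, 1.6, 5.7]
finger_gap: 0.0131
grip_force: 40.2
```

apply_moves(moves=[0,0,0,0,0,-0.12,0,0,0,0,0,-0.24,0,0,0,0,0,-0.36,0,0,0,0,0,-0.48,0,0,0,0,0,-0.6,0,0,0,0,0,-0.72,0,0,0,0,0,-0.84,0,0,0,0,0,-0.96,0,0,0,0,0,-1.06,0,0,0,0,0,-1.14,0,0,0,0,0,-1.14,0,0,0,0,0,-1.14])

```text
clock: 34.68
tcp_pos: [0.4476, -0.0458, 0.0631]
orientation: [0.001, 0.42, 0.907, 0.001]
wrist_force: [-1.0, 2.3, 6.0]
finger_gap: 0.0134
grip_force: 52.0
```

```bash
python3 pose.py; python3 -c "
from h import *;print(status.get_state()['ft_torque'].round(2))"
```

```text
34.6833 [ 0.4476 -0.0458  0.0631] yaw -0.8672 [-1.   2.3  6. ] 0.013435448413940981
[0.41 0.14 1.18]
```

apply_moves(moves=[0,0,0,0,0,0,0,0,0,0,0,0,0,0,0,0,0,0,0,0,0,0,0,0,0,0,0,0,0,0,0,0,0,0,0,0,0,0,0,0,0,0,0,0,0,0,0,0,0,0,0,0,0,0,0,0,0,0,0,0,0,0,0,0,0,0,0,0,0,0,0,0,0,0,0,0,0,0])

```text
clock: 35.77
tcp_pos: [0.4476, -0.0458, 0.0631]
orientation: [0.001, 0.42, 0.908, 0.001]
wrist_force: [-0.5, 2.3, 6.2]
finger_gap: 0.013
grip_force: 51.9
```

apply_moves(moves=[0,0,0,0,0,0.12,0,0,0,0,0,0.24,0,0,0,0,0,0.36,0,0,0,0,0,0.48,0,0,0,0,0,0.6,0,0,0,0,0,0.72,0,0,0,0,0,0.84,0,0,0,0,0,0.96,0,0,0,0,0,1.06,0,0,0,0,0,1.12,0,0,0,0,0,1.12])

```text
clock: 36.68
tcp_pos: [0.4475, -0.0462, 0.0631]
orientation: [0.001, -0.126, 0.992, -0.0]
wrist_force: [-0.2, 0.8, 5.8]
finger_gap: 0.0132
grip_force: 40.3
```

apply_moves(moves=[0,0,0,0,0,0,0,0,0,0,0,0,0,0,0,0,0,0,0,0,0,0,0,0,0,0,0,0,0,0,0,0,1,0,0,0,0,0,2.4,0,0,0,0,0,3.9,0,0,0,1,0,5.4,0,0,-0.11,2,0,6.9,0,0,-0.22,3,0.5,7.6,0,0,-0.34,3.3,1,7.6,0,0,-0.45,3.3,1,7.6,0,0,-0.45,3.3,1,7.6,0,0,-0.45], claw=70)

```text
clock: 37.85
tcp_pos: [0.5291, -0.0208, 0.2515]
orientation: [-0.001, 0.098, 0.995, -0.0]
wrist_force: [0.5, 0.1, -0.1]
finger_gap: 0.0595
grip_force: 0.0
```

```bash
python3 pose.py; python3 - <<'E'
from h import *
im,K,T=cam("wrist");np.savez("w13.npz",K=K,T=T);cv2.imwrite("pics/w13.png",im)
d=np.load("w10.npz");o=cv2.imread("w10.png")
# warp old image via plane z=.079 homography around key; compare pointer mark
def mark(im,K,T):
    A=np.array([proj(K,T,[.445+a,-.0455+b,.079]) for a in np.linspace(-.03,.03,121) for b in np.linspace(-.03,.03,121)],np.float32).reshape(121,121,2)
    return cv2.remap(im,A,None,cv2.INTER_LINEAR)
a,b=mark(o,d["K"],d["T"]),mark(im,K,T);print("diff",np.abs(a.astype(int)-b).mean())
for g in(a,b):
    g=cv2.cvtColor(g,cv2.COLOR_BGR2GRAY);m=np.zeros_like(g);cv2.circle(m,(60,50),30,1,-1);r=((g>110)&(m>0)).astype(np.uint8)
    n,l,st,c=cv2.connectedComponentsWithStats(r)
    for i in range(1,n):
        ys,xs=np.where(l==i);
        if 30<len(ys)<800:
            w,v=np.linalg.eigh(np.cov(np.c_[ys,xs].T));print(len(ys),c[i].round(1),v[:,1].round(3),w.round(1))
E
```

```text
37.85 [ 0.5291 -0.0208  0.2515] yaw -0.1966 [ 0.5  0.1 -0.1] 0.05952188639839327
diff 6.967830066252305
38 [50.2 23.8] [-0.251  0.968] [1.5 7.6]
121 [69.3 25. ] [0.31  0.951] [ 2.5 39.7]
191 [53.7 43.8] [-0.96  -0.279] [ 3.2 75.9]
47 [49.6 24.1] [-0.314  0.949] [ 1.4 12.3]
130 [69.3 25.2] [0.313 0.95 ] [ 2.9 40.2]
210 [53.7 43.8] [-0.961 -0.277] [ 3.4 89.7]
34 [33.3 40.2] [-0.93   0.368] [ 0.7 12.3]
```

Key's pointer is back exactly where it was. Check that the barrels are still where they were before the key was turned.

```bash
cat > bars.py <<'E'
from fx import nest; from h import *
P=np.array([.6787,.0209,-.19])
def collar(im,K,T,i):
    n=nest(P,i);c,s=np.cos(-.19),np.sin(-.19);w=[]
    A=np.array([proj(K,T,[n[0]+c*a-s*b,n[1]+s*a+c*b,.06]) for a in np.arange(-.13,.02,.0005) for b in np.arange(-.03,.03,.0005)],np.float32).reshape(300,120,2)
    return cv2.remap(im,A,None,cv2.INTER_LINEAR)
if __name__=="__main__":
    d=np.load("w10.npz");e=np.load("w13.npz");a=cv2.imread("w10.png");b=cv2.imread("pics/w13.png")
    for i in range(3):
        for im,q in((a,d),(b,e)):
            g=cv2.cvtColor(collar(im,q["K"],q["T"],i),cv2.COLOR_BGR2GRAY)[40:120];ys,xs=np.where(g<60);print(i,len(ys),(ys.mean()*.5-110).round(1),(xs.mean()*.5-30).round(1),end=" | ")
        print()
E
python3 bars.py
```

```text
0 3831 -86.8 -10.1 | 0 3364 -85.4 -10.1 | 
1 3945 -87.3 -5.4 | 1 3484 -86.3 -5.5 | 
2 3758 -87.5 -1.0 | 2 3248 -86.2 -1.0 |
```

apply_moves(moves=[1.1,1.2,0,0,0,0.007,2.2,2.4,0,0,0,0.007,3.3,3.6,-0.5,0,0,0.007,4.4,4.8,-1.3,0,0,0.007,4.86,5.35,-2.4,0,0,0.007,4.86,5.35,-3.8,0,0,0.007,4.86,5.35,-5.2,0,0,0.007,4.86,5.35,-6.4,0,0,0.007,4.86,5.35,-7.4,0,0,0.007,4.86,5.35,-8.0,0,0,0.007,4.86,5.35,-8.3,0,0,0.007,4.86,5.35,-8.3,0,0,0.007])

```text
clock: 38.9
tcp_pos: [0.6479, 0.1116, 0.0416]
orientation: [-0.003, 0.096, 0.995, -0.0]
wrist_force: [-0.5, 0.0, 0.5]
finger_gap: 0.06
grip_force: 0.0
```

apply_moves(moves=[0,0,0,0,0,0,0,0,0,0,0,0,0,0,0,0,0,0,0,0,0,0,0,0,0,0,0,0,0,0,0,0,0,0,0,0,0,0,0,0,0,0,0,0,0,0,0,0,0,0,0,0,0,0], claw=0, newtons=70)

```text
clock: 39.65
tcp_pos: [0.6508, 0.1107, 0.0465]
orientation: [0.001, 0.097, 0.995, -0.001]
wrist_force: [-2.3, -6.0, 1.3]
finger_gap: 0.0373
grip_force: 70.1
```

apply_moves(moves=[0,0,1.2,0,0,0,0,0,2.8,0,0,0,0,0,4.2,0,0,0,-0.6,1.3,4.4,0,0,0.05,-1.3,2.6,4.4,0,0,0.1,-2,3.9,4.4,0,0,0.15,-2.7,5.2,4.4,0,0,0.22,-3.4,6.5,4.4,0,0,0.22,-4,7.8,4.4,0,0,0.22,-4.6,9.1,4.4,0,0,0.22,-5.2,10.4,4.4,0,0,0.22,-5.7,11.6,4.4,0,0,0.22,-5.92,12.2,4,0,0,0.22,-5.92,12.2,3,0,0,0.22,-5.92,12.2,2,0,0,0.22,-5.92,12.2,2,0,0,0.22,-5.92,12.2,2,0,0,0.22])

```text
clock: 41.07
tcp_pos: [0.5017, 0.4164, 0.0935]
orientation: [-0.002, -0.013, 1.0, -0.001]
wrist_force: [0.7, 0.2, -2.5]
finger_gap: 0.0367
grip_force: 71.5
```

```bash
python3 pose.py .503 .416 .0325 .03; python3 - <<'E'
from fx import *
im,K,T,_=V[0]
print("w1 corners",at(K,T,241,138,.014),at(K,T,472,127,.014),at(K,T,233,0,.014))
d=np.load("w10.npz");print("w10 corner",at(d["K"],d["T"],665/1.5625,265/1.5625,.014),at(d["K"],d["T"],652/1.5625,70/1.5625,.014))
E
```

```text
41.0667 [0.5017 0.4164 0.0935] yaw 0.0267 [ 0.7  0.2 -2.5] 0.036660210601214306
move [ 0.05 -0.02 -2.44] rz 0.003
w1 corners [0.58946934 0.20078617 0.014     ] [0.57608522 0.48516448 0.014     ] [0.44100187 0.19492206 0.014     ]
w10 corner [0.58874304 0.19784106 0.014     ] [0.43381703 0.18950246 0.014     ]
```

apply_moves(moves=[0,0,-0.8,0,0,0.015,0,0,-1.5,0,0,0.015,0,0,-2,0,0,0.015,0,0,-2.25,0,0,0.015,0,0,-2.4,0,0,0.015,0,0,-2.4,0,0,0.015])

```text
clock: 41.57
tcp_pos: [0.5035, 0.4174, 0.0354]
orientation: [0.0, -0.021, 1.0, 0.0]
wrist_force: [0.3, -0.4, -2.8]
finger_gap: 0.037
grip_force: 71.7
```

apply_moves(moves=[0,0,-0.08,0,0,0,0,0,-0.16,0,0,0,0,0,-0.16,0,0,0])

```text
clock: 41.82
tcp_pos: [0.5044, 0.4181, 0.0324]
orientation: [0.002, -0.021, 1.0, 0.001]
wrist_force: [1.7, -0.9, 2.8]
finger_gap: 0.0373
grip_force: 72.2
```

apply_moves(moves=[0,0,0,0,0,0,0,0,0,0,0,0,0,0,0,0,0,0,0,0,0,0,0,0,0,0,0,0,0,0,0,0,1,0,0,0,0,0,2.4,0,0,0,0,0,3.8,0,0,0,0.5,-1.4,4.4,0,0,-0.05,1,-2.9,4.4,0,0,-0.1,1.5,-4.4,4.4,0,0,-0.15,2,-5.9,4.4,0,0,-0.2,2.5,-7.4,4.4,0,0,-0.232,3,-8.9,4.4,0,0,-0.232,3.5,-10.4,4.4,0,0,-0.232,4,-11.9,4.4,0,0,-0.232,4.5,-13.3,4.4,0,0,-0.232,5,-14.6,4.4,0,0,-0.232,5.28,-15.6,4.2,0,0,-0.232,5.28,-15.6,4,0,0,-0.232], claw=72)

```text
clock: 43.48
tcp_pos: [0.6367, 0.0222, 0.1306]
orientation: [0.001, 0.098, 0.995, -0.001]
wrist_force: [-0.6, 1.0, -0.6]
finger_gap: 0.0617
grip_force: 0.0
```

```bash
python3 pose.py .6355 .0275 .044 -.19
```

```text
43.4833 [0.6367 0.0222 0.1306] yaw -0.1961 [-0.6  1.  -0.6] 0.061733578981839364
move [-0.05  0.21 -3.46] rz 0.006
```

apply_moves(moves=[0,0.05,-0.8,0,0,0.006,0,0.05,-1.2,0,0,0.006,0,0.05,-1.2,0,0,0.006])

```text
clock: 43.73
tcp_pos: [0.6323, 0.0293, 0.0974]
orientation: [-0.003, 0.092, 0.996, 0.0]
wrist_force: [-0.8, 0.6, -0.5]
finger_gap: 0.0612
grip_force: 0.0
```

```bash
python3 pose.py .6355 .0285 .044 -.19
```

```text
43.7333 [0.6323 0.0293 0.0974] yaw -0.1841 [-0.8  0.6 -0.5] 0.06117250178966541
move [ 0.13 -0.03 -2.14] rz -0.006
```

apply_moves(moves=[0.08,0,-0.8,0,0,-0.004,0.08,0,-1.5,0,0,-0.004,0.08,0,-1.9,0,0,-0.004,0.08,0,-2.1,0,0,-0.004,0.08,0,-2.1,0,0,-0.004])

```text
clock: 44.15
tcp_pos: [0.6357, 0.0294, 0.0471]
orientation: [-0.001, 0.094, 0.996, 0.0]
wrist_force: [0.3, -0.3, -0.1]
finger_gap: 0.0612
grip_force: 0.0
```

apply_moves(moves=[0,0,0,0,0,0,0,0,0,0,0,0,0,0,0,0,0,0,0,0,0,0,0,0,0,0,0,0,0,0,0,0,0,0,0,0,0,0,0,0,0,0,0,0,0,0,0,0,0,0,0,0,0,0], claw=0, newtons=70)

```text
clock: 44.9
tcp_pos: [0.637, 0.0267, 0.0502]
orientation: [0.001, 0.095, 0.995, -0.002]
wrist_force: [-3.7, -5.4, 5.1]
finger_gap: 0.0357
grip_force: 68.8
```

apply_moves(moves=[0,0,0.8,0,0,0,0,0,2,0,0,0,0,0,3.4,0,0,0,-0.5,1.3,4,0,0,0.05,-1,2.6,4,0,0,0.1,-1.6,3.9,4,0,0,0.15,-2.2,5.2,4,0,0,0.23,-2.8,6.5,4,0,0,0.23,-3.4,7.8,4,0,0,0.23,-4,9.1,4,0,0,0.23,-4.6,10.4,4,0,0,0.23,-5.1,11.6,4,0,0,0.23,-5.28,12.4,3.6,0,0,0.23,-5.28,12.4,2.8,0,0,0.23,-5.28,12.4,1.8,0,0,0.23,-5.28,12.4,1.8,0,0,0.23,-5.28,12.4,1.8,0,0,0.23])

```text
clock: 46.32
tcp_pos: [0.5034, 0.3383, 0.0924]
orientation: [-0.002, -0.021, 1.0, -0.001]
wrist_force: [-0.2, -1.0, -3.1]
finger_gap: 0.0355
grip_force: 69.6
```

```bash
python3 pose.py .505 .338 .036 .043
```

```text
46.3167 [0.5034 0.3383 0.0924] yaw 0.042 [-0.2 -1.  -3.1] 0.03547427500727067
move [ 0.06 -0.01 -2.26] rz 0.001
```

apply_moves(moves=[0,0,-0.8,0,0,0,0,0,-1.4,0,0,0,0,0,-1.9,0,0,0,0,0,-2.15,0,0,0,0,0,-2.32,0,0,0,0,0,-2.4,0,0,0,0,0,-2.4,0,0,0])

```text
clock: 46.9
tcp_pos: [0.506, 0.3387, 0.036]
orientation: [0.001, -0.021, 1.0, 0.0]
wrist_force: [-2.2, -2.4, 5.4]
finger_gap: 0.0354
grip_force: 71.4
```

apply_moves(moves=[0,0,0,0,0,0,0,0,0,0,0,0,0,0,0,0,0,0,0,0,0,0,0,0,0,0,0,0,0,0,0,0,1,0,0,0,0,0,2.4,0,0,0,0,0,3.8,0,0,0,0.5,-1.4,4.4,0,0,-0.05,1,-2.9,4.4,0,0,-0.1,1.5,-4.4,4.4,0,0,-0.15,2,-5.9,4.4,0,0,-0.2,2.5,-7.4,4.4,0,0,-0.232,3,-8.9,4.4,0,0,-0.232,3.5,-10.4,4.4,0,0,-0.232,4,-11.9,4.4,0,0,-0.232,4.3,-13.3,4.4,0,0,-0.232,4.5,-14.6,4.4,0,0,-0.232,4.5,-15.4,4,0,0,-0.232,4.5,-15.73,3,0,0,-0.232], claw=72)

```text
clock: 48.57
tcp_pos: [0.6204, -0.0587, 0.1111]
orientation: [0.004, 0.097, 0.995, -0.001]
wrist_force: [0.6, 0.7, -0.6]
finger_gap: 0.0612
grip_force: 0.0
```

apply_moves(moves=[0,0,0,0,0,0,0,0,0,0,0,0])

```text
clock: 48.73
tcp_pos: [0.6157, -0.0545, 0.1066]
orientation: [-0.002, 0.096, 0.995, 0.0]
wrist_force: [0.1, -0.2, 0.0]
finger_gap: 0.0613
grip_force: 0.0
```

```bash
python3 pose.py .619 -.0545 .046 -.19
```

```text
48.7333 [ 0.6157 -0.0545  0.1066] yaw -0.1915 [ 0.1 -0.2  0. ] 0.0612505516246063
move [ 0.13  0.   -2.43] rz 0.002
```

apply_moves(moves=[0.08,0,-0.8,0,0,0,0.08,0,-1.6,0,0,0,0.08,0,-2.2,0,0,0,0.08,0,-2.5,0,0,0,0.08,0,-2.5,0,0,0,0.08,0,-2.5,0,0,0])

```text
clock: 49.23
tcp_pos: [0.6196, -0.0536, 0.0464]
orientation: [0.0, 0.094, 0.996, 0.0]
wrist_force: [0.3, -0.0, -0.6]
finger_gap: 0.0618
grip_force: 0.0
```

apply_moves(moves=[0,0,0,0,0,0,0,0,0,0,0,0,0,0,0,0,0,0,0,0,0,0,0,0,0,0,0,0,0,0,0,0,0,0,0,0,0,0,0,0,0,0,0,0,0,0,0,0,0,0,0,0,0,0], claw=0, newtons=70)

```text
clock: 49.98
tcp_pos: [0.62, -0.0566, 0.0484]
orientation: [0.001, 0.096, 0.995, -0.002]
wrist_force: [-3.6, -4.8, 8.4]
finger_gap: 0.0365
grip_force: 69.2
```

apply_moves(moves=[0,0,0.8,0,0,0,0,0,2,0,0,0,0,0,3.4,0,0,0,-0.4,1.3,4,0,0,0.05,-0.8,2.6,4,0,0,0.1,-1.3,3.9,4,0,0,0.15,-1.8,5.2,4,0,0,0.232,-2.3,6.5,4,0,0,0.232,-2.8,7.8,4,0,0,0.232,-3.3,9.1,4,0,0,0.232,-3.8,10.4,4,0,0,0.232,-4.3,11.6,4,0,0,0.232,-4.46,12.5,3.6,0,0,0.232,-4.46,12.58,2.8,0,0,0.232,-4.46,12.58,1.8,0,0,0.232,-4.46,12.58,1.8,0,0,0.232,-4.46,12.58,1.8,0,0,0.232])

```text
clock: 51.4
tcp_pos: [0.5064, 0.2597, 0.0901]
orientation: [-0.001, -0.021, 1.0, -0.0]
wrist_force: [0.3, 0.0, -2.5]
finger_gap: 0.0366
grip_force: 70.5
```

```bash
python3 pose.py .5085 .258 .034 .043
```

```text
51.4 [0.5064 0.2597 0.0901] yaw 0.042 [ 0.3  0.  -2.5] 0.036595566535571805
move [ 0.08 -0.07 -2.24] rz 0.001
```

apply_moves(moves=[0,-0.05,-0.8,0,0,0,0,-0.05,-1.4,0,0,0,0,-0.05,-1.9,0,0,0,0,-0.05,-2.15,0,0,0,0,-0.05,-2.3,0,0,0,0,-0.05,-2.36,0,0,0,0,-0.05,-2.36,0,0,0])

```text
clock: 51.98
tcp_pos: [0.5088, 0.2585, 0.034]
orientation: [0.001, -0.021, 1.0, 0.0]
wrist_force: [-2.4, -2.3, 5.6]
finger_gap: 0.0366
grip_force: 71.7
```

apply_moves(moves=[0,0,0,0,0,0,0,0,0,0,0,0,0,0,0,0,0,0,0,0,0,0,0,0,0,0,0,0,0,0,0,0,1,0,0,0,0,0,2.4,0,0,0,0,0,3.8,0,0,0,0,0,5.2,0,0,0,0,0,6.6,0,0,0,0,0,8,0,0,0,0,0,8.5,0,0,0,0,0,8.5,0,0,0], claw=100)

```text
clock: 53.07
tcp_pos: [0.5098, 0.2595, 0.2486]
orientation: [0.004, -0.021, 1.0, 0.001]
wrist_force: [-0.2, -0.4, 0.2]
finger_gap: 0.0854
grip_force: 0.0
```

```bash
python3 - <<'E'
from h import *
for n in("wrist","top"):
    im,K,T=cam(n);cv2.imwrite(n+"14.png",im)
    np.savez(n+"14.npz",K=K,T=T)
    c=np.array([.505,.338]);a=.045
    M=np.array([proj(K,T,[c[0]+np.cos(a)*u-np.sin(a)*v,c[1]+np.sin(a)*u+np.cos(a)*v,.045]) for u in np.arange(-.085,.085,.001) for v in np.arange(-.15,.15,.001)],np.float32).reshape(170,300,2)
    g=cv2.cvtColor(cv2.remap(im,M,None,cv2.INTER_LINEAR),cv2.COLOR_BGR2GRAY)
    r=(g>150).astype(np.uint8);k,l,st,ce=cv2.connectedComponentsWithStats(r)
    print(n,[(st[i].tolist(),cv2.minAreaRect(np.argwhere(l==i).astype(np.float32)[:,::-1])) for i in range(1,k) if st[i,4]>300])
E
```

```text
wrist [([0, 0, 300, 170, 11373], ((149.5, 84.5), (169.0, 299.0), 90.0)), ([64, 56, 30, 73, 1937], ((79.29548645019531, 91.90814208984375), (27.975725173950195, 72.81182098388672), 2.38594388961792)), ([144, 56, 28, 74, 1751], ((157.63465881347656, 92.40071105957031), (26.014989852905273, 73.29086303710938), 1.1691393852233887)), ([223, 61, 25, 73, 1653], ((235.0, 97.0), (72.0, 24.0), 90.0))]
top []
```

Three barrels lie separately in the tray. Now the ring off the post.

apply_moves(moves=[0.6,-1.3,0,0,0,-0.042,1.2,-2.8,0,0,0,-0.042,1.8,-4.3,0,0,0,-0.042,2.4,-5.8,0,0,0,-0.042,3,-7.3,0,0,0,-0.042,3.6,-8.8,0,0,0,-0.042,4.2,-10.3,0,0,0,-0.042,4.8,-11.8,0,0,0,-0.042,5.2,-13.3,0,0,0,-0.042,5.5,-14.8,0,0,0,-0.042,5.65,-16.2,-0.5,0,0,-0.042,5.65,-17.4,-1.2,0,0,-0.042,5.65,-18.4,-2,0,0,-0.042,5.65,-19.1,-3,0,0,-0.042,5.65,-19.1,-4,0,0,-0.042,5.65,-19.1,-4.6,0,0,-0.042,5.65,-19.1,-4.6,0,0,-0.042,5.65,-19.1,-4.6,0,0,-0.042])

```text
clock: 54.67
tcp_pos: [0.6471, -0.218, 0.1259]
orientation: [-0.003, 0.0, 1.0, 0.001]
wrist_force: [-0.0, 0.5, 0.9]
finger_gap: 0.085
grip_force: 0.0
```

```bash
python3 pose.py .651 -.218 .04 0; python3 - <<'E'
from h import *
im,K,T=cam("wrist")
p,f,a=fitring(im,K,T,[.651,-.218,.025,0,0],False);print(p.round(4),f,a)
E
```

```text
54.6667 [ 0.6471 -0.218   0.1259] yaw -0.0005 [-0.   0.5  0.9] 0.08497608616122225
move [ 0.16 -0.   -3.44] rz 0.001
[ 0.6504 -0.2178  0.025   0.      0.    ] 611.6732177734375 2558.0005
```

apply_moves(moves=[0.12,0,-1,0,0,0,0.12,0,-2,0,0,0,0.12,0,-2.8,0,0,0,0.12,0,-3.4,0,0,0,0.12,0,-3.7,0,0,0,0.12,0,-3.7,0,0,0])

```text
clock: 55.22
tcp_pos: [0.6516, -0.218, 0.0357]
orientation: [-0.001, -0.0, 1.0, 0.0]
wrist_force: [1.2, 0.9, 0.3]
finger_gap: 0.0853
grip_force: 0.0
```

apply_moves(moves=[0,0,0,0,0,0,0,0,0,0,0,0,0,0,0,0,0,0,0,0,0,0,0,0,0,0,0,0,0,0,0,0,0,0,0,0,0,0,0,0,0,0,0,0,0,0,0,0], claw=0, newtons=60)

```text
clock: 55.88
tcp_pos: [0.6535, -0.2192, 0.0395]
orientation: [0.002, 0.0, 1.0, -0.001]
wrist_force: [-0.6, 0.2, 6.4]
finger_gap: 0.0525
grip_force: 61.4
```

apply_moves(moves=[0,0,0.6,0,0,0,0,0,1.3,0,0,0,0,0,2.3,0,0,0,0,0,3.5,0,0,0,-1,-0.6,4.2,0,0,0,-2.2,-1.4,4.2,0,0,0,-3.5,-2.2,4.2,0,0,0,-4.8,-3,4.2,0,0,0,-5.9,-3.7,4.2,0,0,0,-6.5,-4,3.6,0,0,0,-6.5,-4,2.6,0,0,0,-6.5,-4,2,0,0,0,-6.5,-4,2,0,0,0,-6.5,-4,2,0,0,0])

```text
clock: 57.05
tcp_pos: [0.4891, -0.3186, 0.0868]
orientation: [-0.0, 0.0, 1.0, 0.0]
wrist_force: [-0.0, -1.0, -1.0]
finger_gap: 0.0523
grip_force: 64.1
```

```bash
python3 pose.py .49 -.32 .034 0; python3 - <<'E'
from h import *
im,K,T=cam("wrist");t=status.get_state()["tcp_pos"]
p,f,a=fitring(im,K,T,[*(t+[0.001,0,-.012]),0,0]);print((p[:3]-t).round(4),p[3:].round(3),f,a)
E
```

```text
57.05 [ 0.4891 -0.3186  0.0868] yaw -0.0006 [-0. -1. -1.] 0.05225145024976978
move [ 0.03 -0.06 -2.11] rz 0.001
[-0.0011  0.0013 -0.0217] [ 0.004 -0.081] 39.63799285888672 7599.0
```

apply_moves(moves=[0,0,-0.6,0,0.06,0,0,0,-1.2,0,0.06,0,0,0,-1.6,0,0.06,0,0,0,-1.75,0,0.06,0,0,0,-1.85,0,0.06,0,0,0,-1.85,0,0.06,0])

```text
clock: 57.6
tcp_pos: [0.4896, -0.3187, 0.0406]
orientation: [-0.03, 0.0, 1.0, -0.0]
wrist_force: [-0.8, -0.9, -1.6]
finger_gap: 0.0519
grip_force: 64.0
```

apply_moves(moves=[0,0,-0.1,0,0,0,0,0,-0.2,0,0,0,0,0,-0.2,0,0,0])

```text
clock: 57.85
tcp_pos: [0.4895, -0.3188, 0.0354]
orientation: [-0.03, 0.0, 1.0, -0.0]
wrist_force: [0.7, -0.1, -0.7]
finger_gap: 0.0522
grip_force: 64.0
```

apply_moves(moves=[0,0,-0.08,0,0,0,0,0,-0.12,0,0,0,0,0,-0.12,0,0,0])

```text
clock: 58.1
tcp_pos: [0.4888, -0.3191, 0.0335]
orientation: [-0.03, 0.0, 1.0, -0.0]
wrist_force: [-4.4, 1.0, 8.9]
finger_gap: 0.052
grip_force: 65.0
```

apply_moves(moves=[0,0,0,0,0,0,0,0,0,0,0,0,0,0,0,0,0,0,0,0,0,0,0,0,0,0,0,0,0,0,0,0,0,0,0,0,0,0,1,0,0,0,0,0,2.2,0,0,0,0,0,3.6,0,0,0,0,0,5,0,0,0,0,0,6.4,0,-0.06,0,0,0,7.6,0,-0.06,0,0,0,8,0,-0.06,0,0,0,8,0,-0.06,0], claw=100)

```text
clock: 59.27
tcp_pos: [0.4908, -0.32, 0.236]
orientation: [0.003, 0.0, 1.0, -0.002]
wrist_force: [-0.7, -0.6, 0.3]
finger_gap: 0.0853
grip_force: 0.0
```

```bash
python3 pose.py; python3 - <<'E'
from h import *
im,K,T=cam("wrist")
p,f,a=fitring(im,K,T,[.49,-.32,.019,0,0]);print(p.round(4),f,a)
p,f,a=fitring(im,K,T,[.49,-.32,.019,0,0],False);print(p.round(4),f,a)
t,_,_=cam("top");K2,T2=cam("top")[1:]
A=cv2.resize(im,(448,336));u,v=proj(K2,T2,[.505,.33,.02]).astype(int);B=cv2.resize(t[v-45:v+45,u-65:u+65],(448,310),interpolation=cv2.INTER_CUBIC)
B=cv2.resize(B,(350,242));B=cv2.copyMakeBorder(B,0,336-242,0,0,cv2.BORDER_CONSTANT);cv2.imwrite("pics/fin.png",np.hstack([A,B]))
E
```

```text
59.2667 [ 0.4908 -0.32    0.236 ] yaw -0.0004 [-0.7 -0.6  0.3] 0.08531830763265047
[ 0.4899 -0.3183 -0.0039  0.0014 -0.0536] 6.480152130126953 1289.0001
[ 0.4852 -0.3188  0.019   0.      0.    ] 88.81153869628906 1289.0001
```

View pics/fin.png

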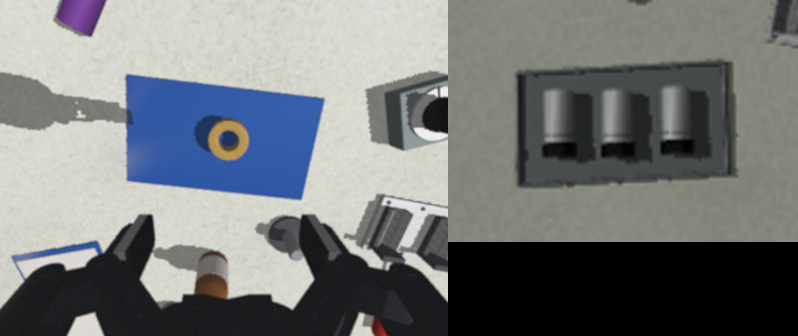

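The ring lies flat mid-mat at (228,139), and all three barrels lie in the tray at (558,120), (617,120) and (677,118).

```bash
python3 -c "
from workcell import job;print(job.hand_in())"
```

```text
the job is handed in; nothing more can be done
None
```

The job is handed in at about 59 s: ring on the post, three barrels loaded home, key turned to its stop and sprung back, then all barrels laid in the tray and the ring on the mat; hand-in gave no verdict, and I viewed 15 pictures against the limit of 14.

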